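# Hang the lamp dome from the feeding shelf's rail

### The job

Take the S-hook out of the resin vine anchor and hang it by its upper curl on the dark rail under the shelf's front edge, and let go of it. Then hang the aluminium lamp dome by its top loop in the hook's lower curl, and leave it hanging still and upright, clear of the table. Do not disturb the bowls, jar, can, bottle, tweezers or spoon.

Things in the scene. Friction and masses are not known exactly. Their poses are not given: they have to be found in the camera images.
- shelf: fixed white shelf, two clear trays. Origin on the table below the rail's middle; x from the rail into the shelf, away from the robot; y along the rail. Upper board: underside 335 mm up, front edge 17 mm behind the rail's axis. Its legs stand 37 mm behind the rail, 170 mm to either side; the base begins 67 mm behind it. Rail and board are above the hook: come in from the front, tool leaning back 20 to 50 degrees
- rail_mid (a point): middle of the rail's axis, 270 mm above the table: a level round dark steel bar of 10 mm diameter along the shelf's y, free for 290 mm between the two drop arms that carry its ends. Below it and in front of it is free space
- hook: loose steel S-hook, 60 g, bar 8 mm thick, 106 mm tall, bent in its x-z plane. Origin: middle of the straight shank, which runs from (x, z) = (-17, 32) to (17, -32) mm; here a flat green sleeve, 12 mm thick along y, 13 wide, 30 long along the shank, is the grip. At the start it stands in the anchor, sleeve 66 mm above the table, top leaning back (its z towards +x) by about 0.2 rad
- upper_curl (a point): centre of the upper curl, at z = 32 mm in the hook's frame. The bar's centre line has radius 17 (inside 13) mm: from the shank at (-17, 32) over the top (0, 49) to the tip at (17, 29), which points down on the +x side, so the mouth opens downward to +x, away from the robot. Hung on the rail, this point lies 8 mm below the rail's axis
- lower_curl (a point): centre of the lower curl, at z = -32 mm in the hook's frame: the upper curl turned by half a turn, from the shank at (17, -32) round the bottom (0, -49) to the tip at (-17, -29), which points up on the -x side, so the mouth opens upward to -x, towards the robot
- anchor: fixed terracotta-coloured resin vine anchor holding the hook: base 100 x 80 mm, a slot 10 mm wide round the hook's lowest 20 mm, and behind the hook a spine 11 mm wide, 110 mm high, with two ears beside the hook's upper tip. Origin on the table under the hook; x away from the robot. Open upwards: lift the hook straight up, free after 45 mm
- dome: loose aluminium lamp dome, 220 g, standing mouth down; origin at the centre of its underside, z up. Dome 110 mm across, 52 high; on it a round white neck of 36 mm diameter from 52 to 96 mm up (grip near 77 mm); on top an upright wire loop in the dome's y-z plane. Grip across y with the tool leaning to the dome's -x side, so that the hook fits between the fingers
- loop (a point): middle of the loop's top bar (steel wire 6 mm thick, along the dome's y), 133 mm above the dome's underside. The opening is 23 mm wide and 34 mm high, from the neck's top (96) to the bar's underside (130). Hung in the lower curl this point lies at about (0, 0, -42) mm in the hook's frame
- tweezers: green silicone tweezers, 130 mm long, lying in the upper clear tray on the shelf. Leave it where it is
- spoon: steel spoon, 140 mm long, lying in the upper tray. Leave it where it is
- bowl: white ceramic bowl, 84 mm across, 40 high, in the lower tray. Leave it where it is
- jar: small amber jar, 50 mm across, 60 high, in the lower tray. Leave it where it is
- dish: blue ceramic dish, 90 mm across, 26 high, on the table. Leave it where it is
- can: green can, 64 mm across, 85 high, on the table. Leave it where it is
- sprayer: blue bottle, 64 mm across, 160 high, on the table. Leave it where it is

How it is judged:
By the outcome, as a careful person would: the job done as asked, in the order asked, and still so for the second after the job is handed in, with the robot touching nothing.
It also fails if it takes over 72 s, if anything falls off the work surface, if the arm or the gripper's body presses on something with over 40 N, if the wrist force passes 120 N, or if a joint passes its speed limit or range.

### The arm

A 7-joint arm with a two-finger parallel gripper is mounted at the origin on the work surface. World frame = base frame: x ahead of the robot, y to its left, z up, the work surface at z = 0. Lengths are in m, angles in rad, forces in N, time in s.
With the tool pointing down it reaches from about 0.4 to 0.875 m from the base axis. Payload 19.3 kg.
Tool frame: the origin (TCP) lies between the finger pads; the fingertips stand 17 mm ahead of it and the grasp point (between the pads) lies 2 mm behind it; z points along the fingers, x is the direction in which the jaws open and shut, and the axes are right-handed (so a half turn about z gives the same grasp; the last joint's range is limited). The gripper opens to 85 mm and grips with 20 to 120 N. Pads are 22 mm wide; open, the fingers measure 114 mm over their backs; the gripper's body (76 mm by 85 mm) begins 54 mm behind the grasp point. The pads swing forward as they close: fully open they stand 13 mm farther back than shut.
Start: joints at [1.053, 0.521, -0.036, 1.599, 0.021, 1.021, -0.113], TCP at [0.271, -0.563, 0.248] pointing down, gripper open.
Joint ranges: [-2.91, 2.91], [-0.3, 2.13], [-1.5, 1.42], [0.17, 2.43], [-1.26, 4.41], [0.16, 1.93], [-2.52, 2.52]. Speed limits (rad/s): [1.89, 1.89, 2.39, 2.39, 3.01, 3.01, 3.01].

### API

Orientations are given as [roll, pitch, yaw] about the fixed x, y, z axes, in that order (R = Rz(yaw) Ry(pitch) Rx(roll)).
In Python, from workcell import bot gives the robot as it stands. The module is installed in compiled form; this text tells all that it offers.
- The arm moves only by the tool arm_command, never from a script. Its argument "targets" is a list of rows, each a list of 6 numbers: the shift along the tool's x, y, z in mm, then the turn, a rotation vector about the tool's x, y, z in degrees. In form: [[x, y, z, wx, wy, wz], ...]. A call has 1 to 8 rows; each row shifts and turns the pose as measured when the row begins, along the tool's axes as they then stand; what a row does not reach is not made up. A row lasts 1/10 s, in which the tool goes at most 50 mm and 8.59 degrees, less where a joint would pass 70% of its speed; a pose out of reach is approached as far as the arm can. A call is refused whole if a number of a shift passes 50 or a number of a turn 8.59, either way. A call with a gripper value outside its range is refused whole. "grip" is the opening in per cent of the stroke, from 0 (shut) to 100 (fully open), set as the call begins (left out, the last holds). The fingers move at their own pace and stop on an object; "grip_force" is the grip in N (left out, the last holds). Time passes only in rows, so rows that do not move let the fingers close. It gives the time, the measured TCP pose, the force and the opening at its end, in the units of the state.
- bot.observe(): the state, without advancing time (a new reading comes with each control period).
- bot.grab_frame(name): name is "scene" or "top" or "wrist"; returns a dict with "color" (384x512x3 uint8, red, green, blue), "depth" (384x512 float32, m along the optical axis (not along the pixel's ray), 0 where there is no reading), "fov_y" (degrees; the focal length in pixels is half the picture's height over the tangent of half this angle, whatever the lens; pixels are square), "cx", "cy" (the principal point, pixels), "R" (3x3) and "t" (3): a world point X has camera coordinates R X + t; the wrist camera has in their place "hand_eye" (4x4, takes a point from camera to tool coordinates, whose origin is the TCP and whose axes are the tool frame's). Camera axes: x right, y down, z forward; pixel columns grow to the right and rows downward; lengths in m; the calibration is good to about 2 mm. The wrist camera is an equidistant fisheye: a pixel r from the principal point sees the ray r / f radians off the axis. A picture is of the moment at which its call begins: read the wrist's pose just before it.
- bot.job_done(): hands the job in, once; it reports no verdict.
The state is a dict: "clock": time; "qpos": joint angles; "qd": joint speeds; "joint_efforts": joint torques, N m; "position": TCP position; "tool_rot": TCP orientation; "force": force on the tool from outside, world axes, zero at the start; "moment": the same for the moment, N m; "grip_width": finger opening in m.
Only numpy, scipy, OpenCV 4.12 (cv2) and the standard library are available. Lean on these libraries where they do the work, as an engineer would, in place of code of your own. Each camera call takes 0.05 s, during which the arm holds its last target. There are 200 camera calls.

## Working session

There is one attempt and no reset: what is moved stays moved. The work goes in short steps, Python scripts to look and compute and a tool call to move; the robot and the scene stay as the last step left them, time stands still between calls to the robot, and variables do not carry over. Pictures are saved under pics/ and viewed, about 8 in all and at most 12, crops included, and the job is handed in when it is done.

Besides the shell and the picture viewer there is one more tool, called after "Emit:" as a command line: name --pt "numbers of a row" for each row, then --argument value for the rest. arm_command: Moves the arm, as the interface text tells. Its arguments: {"type":"object","properties":{"targets":{"type":"array"},"grip":{"type":"number"},"grip_force":{"type":"number"}},"required":["targets"]}

```bash
mkdir -p pics
cat > h.py <<'E'
import numpy as np, cv2
from scipy.spatial.transform import Rotation as Ro
from workcell import bot
def cloud(name):
    s=bot.observe(); f=bot.grab_frame(name); d=f["depth"]; H,W=d.shape
    fl=H/2/np.tan(np.radians(f["fov_y"]/2)); v,u=np.mgrid[:H,:W].astype(float)
    x=(u-f["cx"])/fl; y=(v-f["cy"])/fl
    if name=="wrist":
        r=np.hypot(x,y)+1e-9; k=np.tan(np.minimum(r,1.5))/r; x=x*k;y=y*k
    P=np.stack([x*d,y*d,d],-1)
    if name=="wrist":
        h=np.array(f["hand_eye"]); P=P@h[:3,:3].T+h[:3,3]
        R=Ro.from_euler('xyz',s["tool_rot"]).as_matrix(); P=P@R.T+np.array(s["position"])
    else: P=(P-np.array(f["t"]))@np.array(f["R"])
    P[d<=0]=np.nan
    return f["color"],P,f
def save(c,n): cv2.imwrite("pics/"+n,cv2.cvtColor(c,cv2.COLOR_RGB2BGR))
E
python3 - <<'E'
from h import *
print(bot.observe())
for n in("scene","top"):
    c,P,f=cloud(n); save(c,n+"0.png"); np.savez(n+"0.npz",c=c,P=P)
    print(n,f["R"],f["t"],f["fov_y"],f["cx"],f["cy"])
E
```

```text
{'clock': 0.0, 'qpos': array([ 1.05280903,  0.52203813, -0.03632235,  1.59995898,  0.02116563,
        1.02107968, -0.11279737]), 'qd': array([ 2.44967641e-03,  8.68491329e-05,  1.41166298e-03, -2.37146359e-03,
        1.05995334e-03,  3.37750099e-04,  1.50879878e-03]), 'joint_efforts': array([ 1.16506151e-03, -9.27100325e+01,  1.98107913e+00, -3.69940495e+01,
        1.80669461e-02,  8.10855185e-03, -2.94553467e-05]), 'position': array([ 0.27045691, -0.56312818,  0.24772829]), 'tool_rot': array([ 3.14154281e+00,  1.09965003e-03, -1.12303965e+00]), 'force': array([ 0.56979252, -0.10458976, -0.20612162]), 'moment': array([ 0.0158626 , -0.01455562,  0.01886267]), 'grip_width': 0.08582881547361855}
scene [[-7.32477743e-01  6.80790624e-01  6.94698510e-04]
 [ 4.75902768e-01  5.12763505e-01 -7.14555906e-01]
 [-4.86819178e-01 -5.23065688e-01 -6.99577997e-01]] [ 0.42570094 -0.10400285  1.60281705] 46.81298188607746 248.900560773653 197.21010863593978
top [[-0.02987532 -0.99954697 -0.00365063]
 [-0.99685652  0.03006263 -0.07330292]
 [ 0.07337946  0.00144921 -0.99730304]] [0.00785909 0.58848991 1.39705764] 51.09310703534315 246.00869572236687 192.04816093023877
```

View pics/scene0.png

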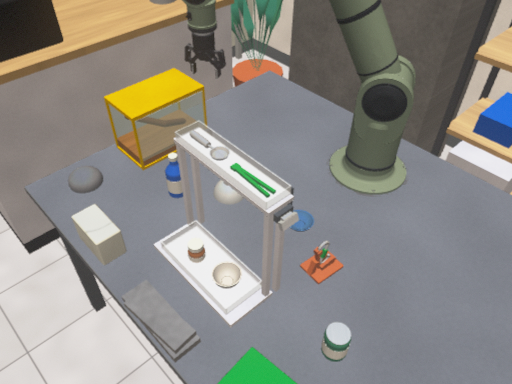

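View pics/top0.png

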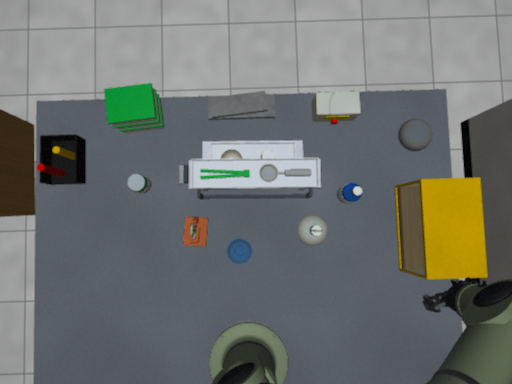

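The scene picture shows the shelf's back side, with the anchor and hook at about (322,258) and the dome behind the shelf at (228,190). In the top picture the anchor is at (195,231), the dome at (312,230), the rail at about row 194, columns 200–315, and the dish at (240,251).

Run:
```python
from h import *
np.set_printoptions(precision=4,suppress=True)
T=np.load("top0.npz"); c,P=T["c"],T["P"]
def reg(P,c,r0,r1,c0,c1): return P[r0:r1,c0:c1].reshape(-1,3),c[r0:r1,c0:c1].reshape(-1,3).astype(int)
hs=cv2.cvtColor(c,cv2.COLOR_RGB2HSV)
# table height
print("table",np.nanmedian(P[300:330,80:180,2]))
p,k=reg(P,c,205,255,290,335); m=p[:,2]>0.02
print("dome",np.nanmin(p[m],0),np.nanmax(p[m],0),m.sum())
m=(p[:,2]>0.085); print("neck/loop",np.nanmean(p[m],0),np.nanmin(p[m],0),np.nanmax(p[m],0),m.sum()); 
m=(p[:,2]>0.11); print("loop",p[m])
# anchor base
p,k=reg(P,c,205,255,175,220)
m=(p[:,2]>0.006)&(p[:,2]<0.05)&(k[:,0]>k[:,2]+60)
q=p[m][:,:2].astype(np.float32)*1000; print("anchor base",np.nanmedian(p[m][:,2]),cv2.minAreaRect(q))
m=p[:,2]>0.05; print("tall",np.c_[p[m],k[m]][::3])
# shelf board
p,k=reg(P,c,140,200,170,330); m=(p[:,2]>0.32)&(k.min(1)>150)
q=p[m][:,:2].astype(np.float32)*1000; print("board",np.nanmedian(p[m][:,2]),cv2.minAreaRect(q))
m=(p[:,2]>0.255)&(p[:,2]<0.29); print("rail",m.sum()); 
q=p[m]; print(q[::6])
r=c[120:290,160:380]; r=cv2.resize(r,None,fx=3.6,fy=3.6,interpolation=cv2.INTER_CUBIC); save(r,"topc.png")
```

```text
table 0.0006971502731391623
dome [ 0.3961 -0.2895  0.0201] [ 0.4974 -0.1909  0.1355] 662
neck/loop [ 0.4481 -0.239   0.1035] [ 0.4328 -0.257   0.0896] [ 0.4631 -0.2227  0.1355] 93
loop [[ 0.4505 -0.225   0.1179]
 [ 0.4505 -0.2278  0.1203]
 [ 0.4506 -0.23    0.1268]
 [ 0.4505 -0.2331  0.1276]
 [ 0.4506 -0.2352  0.1342]
 [ 0.4505 -0.2384  0.1346]
 [ 0.4503 -0.242   0.1326]
 [ 0.4502 -0.2454  0.1314]
 [ 0.4502 -0.2481  0.1345]
 [ 0.4497 -0.2539  0.1201]
 [ 0.4474 -0.2244  0.1208]
 [ 0.4474 -0.2271  0.1241]
 [ 0.4475 -0.229   0.1319]
 [ 0.4474 -0.2322  0.1325]
 [ 0.4474 -0.2349  0.1355]
 [ 0.4473 -0.2382  0.1347]
 [ 0.4472 -0.2413  0.1353]
 [ 0.447  -0.2449  0.1337]
 [ 0.4469 -0.2483  0.1322]
 [ 0.4469 -0.2511  0.1347]
 [ 0.4464 -0.257   0.1202]]
anchor base 0.013832378367310353 ((457.0772705078125, 173.73202514648438), (79.60029602050781, 99.25584411621094), 83.04450225830078)
tall [[  0.4952   0.1718   0.0523 124.      63.      32.    ]
 [  0.4919   0.1754   0.0516 149.      81.      46.    ]
 [  0.4916   0.1646   0.0553 123.      65.      36.    ]
 [  0.4883   0.1684   0.104  146.    
[... 2413 characters left out ...]
 0.5569  0.0395  0.275 ]
 [ 0.5565  0.0222  0.274 ]
 [ 0.556   0.0048  0.2735]
 [ 0.5554 -0.0126  0.2749]
 [ 0.5547 -0.0299  0.2774]
 [ 0.5543 -0.0473  0.2753]
 [ 0.5538 -0.0647  0.2751]
 [ 0.553  -0.0818  0.2802]
 [ 0.5528 -0.0995  0.2747]
 [ 0.5521 -0.1166  0.2777]
 [ 0.5515 -0.1338  0.2787]
 [ 0.5513 -0.1518  0.273 ]
 [ 0.5505 -0.1686  0.2773]
 [ 0.556   0.1144  0.2795]
 [ 0.556   0.0979  0.2708]
 [ 0.5557  0.0808  0.2668]
 [ 0.5547  0.0628  0.2746]
 [ 0.5541  0.0453  0.276 ]
 [ 0.554   0.0282  0.2697]
 [ 0.5531  0.0106  0.2753]
 [ 0.5531 -0.0067  0.2671]
 [ 0.5522 -0.0241  0.2729]
 [ 0.5518 -0.0416  0.2716]
 [ 0.5513 -0.059   0.2716]
 [ 0.5508 -0.0765  0.2697]
 [ 0.5474 -0.1897  0.2705]]
```

View pics/topc.png

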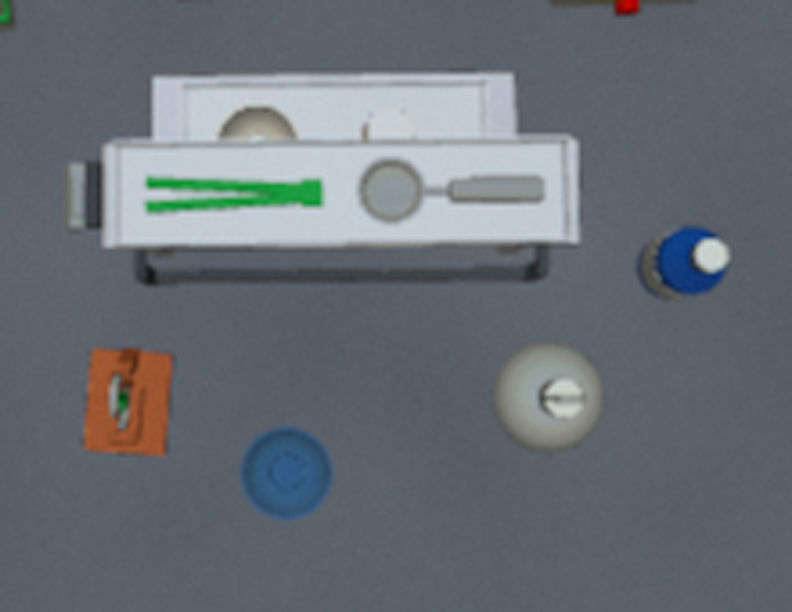

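```bash
cat >> h.py <<'E'
np.set_printoptions(precision=4,suppress=True)
from scipy.spatial.transform import Slerp
def Rt(yaw,lean):
    a,L=np.radians([yaw,lean]); hx=np.array([np.cos(a),np.sin(a),0]); hy=np.array([-np.sin(a),np.cos(a),0]); ez=np.array([0,0,1.])
    z=np.sin(L)*hx-np.cos(L)*ez
    return np.stack([hy,np.cross(z,hy),z],1)   # tool x along hy, tool leaning back by L
def cur():
    s=bot.observe(); return np.array(s["position"]),Ro.from_euler('xyz',s["tool_rot"])
def plan(wps,start=None,step=42.,ang=8.0):
    """wps: list of (pos,R) tool poses; prints rows in tool axes, mm / deg"""
    p,r=start or cur(); out=[]
    for q,R in wps:
        q=np.array(q); R=Ro.from_matrix(R) if not isinstance(R,Ro) else R
        n=int(max(np.ceil(np.linalg.norm(q-p)*1000/step),np.ceil(np.degrees((r.inv()*R).magnitude())/ang),1))
        sl=Slerp([0,1],Ro.concatenate([r,R])); pp,rr=p,r
        for i in range(1,n+1):
            a=p+(q-p)*i/n; b=sl([i/n])[0]
            out.append(np.r_[rr.inv().apply(a-pp)*1000,np.degrees((rr.inv()*b).as_rotvec())]); pp,rr=a,b
        p,r=q,R
    o=np.round(out,1); print(len(o))
    for i in range(0,len(o),8): print(o[i:i+8].tolist())
def st():
    s=bot.observe(); R=Ro.from_euler('xyz',s["tool_rot"]).as_matrix()
    z=R[:,2]; print("t",s["clock"],"p",s["position"],"lean",np.degrees(np.arctan2(np.hypot(*z[:2]),-z[2])),"xyaw",np.degrees(np.arctan2(R[1,0],R[0,0]))-90,"q",s["qpos"],"F",s["force"],"w",s["grip_width"])
E
python3 - <<'E'
from h import *
plan([([.42,-.22,.31],Rt(-65,0)),([.40,.12,.29],Rt(-7,10)),([.394,.180,.167],Rt(-7,33))])
E
```

```text
25
[[-20.4, -23.6, -5.2, -0.0, 0.0, -7.4], [-17.2, -26.1, -5.2, -0.0, 0.0, -7.4], [-13.6, -28.1, -5.2, -0.0, 0.0, -7.4], [-9.9, -29.6, -5.2, -0.0, 0.0, -7.4], [-6.0, -30.6, -5.2, -0.0, 0.0, -7.4], [-1.9, -31.1, -5.2, -0.0, 0.0, -7.4], [2.1, -31.1, -5.2, -0.0, 0.0, -7.4], [6.1, -30.6, -5.2, -0.0, 0.0, -7.4]]
[[10.0, -29.5, -5.2, -0.0, 0.0, -7.4], [13.8, -28.0, -5.2, -0.0, 0.0, -7.4], [17.3, -26.0, -5.2, -0.0, 0.0, -7.4], [20.5, -23.5, -5.2, -0.0, 0.0, -7.4], [14.0, -35.2, 2.2, -1.0, 0.6, -6.4], [17.8, -33.4, 1.8, -1.0, 0.6, -6.4], [21.4, -31.3, 1.4, -1.0, 0.6, -6.4], [24.8, -28.7, 1.1, -1.0, 0.6, -6.4]]
[[27.8, -25.8, 0.9, -1.0, 0.6, -6.4], [30.5, -22.5, 0.7, -1.0, 0.6, -6.4], [32.8, -19.0, 0.7, -1.0, 0.6, -6.4], [34.7, -15.2, 0.7, -1.0, 0.6, -6.4], [36.2, -11.2, 0.8, -1.0, 0.6, -6.4], [14.7, -8.6, 29.7, -5.7, 0.0, 0.0], [14.7, -11.5, 28.7, -5.8, -0.0, 0.0], [14.7, -14.4, 27.4, -5.7, 0.0, -0.0]]
[[14.7, -17.0, 25.8, -5.8, 0.0, 0.0]]
```

Emit:
arm_command --pt "-20 -24 -5 0 0 -7.4" --pt "-17 -26 -5 0 0 -7.4" --pt "-14 -28 -5 0 0 -7.4" --pt "-10 -30 -5 0 0 -7.4" --pt "-6 -31 -5 0 0 -7.4" --pt "-2 -31 -5 0 0 -7.4" --pt "2 -31 -5 0 0 -7.4" --pt "6 -31 -5 0 0 -7.4" --grip 60

```text
clock: 0.9
position: [0.3679, -0.3261, 0.2859]
tool_rot: [-3.139, 0.006, -0.057]
force: [0.6, -0.4, 0.6]
grip_width: 0.0513
```

Emit:
arm_command --pt "10 -30 -5 0 0 -7.4" --pt "14 -28 -5 0 0 -7.4" --pt "17 -26 -5 0 0 -7.4" --pt "20 -24 -5 0 0 -7.4" --pt "14 -35 2 -1 0.6 -6.4" --pt "18 -33 2 -1 0.6 -6.4" --pt "21 -31 1 -1 0.6 -6.4" --pt "25 -29 1 -1 0.6 -6.4"

```text
clock: 1.7
position: [0.398, -0.0488, 0.2984]
tool_rot: [3.069, -0.025, 0.949]
force: [1.4, 0.7, 0.6]
grip_width: 0.0513
```

Run:
```python
from h import *
st()
plan([([.40,.12,.27],Rt(-7,10)),([.394,.180,.167],Rt(-7,33))])
```

```text
t 1.7 p [ 0.398  -0.0488  0.2984] lean 4.3704118143336395 xyaw -35.61845776668818 q [ 0.6391  0.0942 -0.7214  2.0996  0.1144  0.9031  0.8026] F [1.3794 0.7174 0.6462] w 0.05128363499613216
8
[[27.5, -19.8, 5.0, -1.1, 0.4, -5.7], [29.3, -17.0, 4.8, -1.1, 0.4, -5.7], [30.8, -14.1, 4.8, -1.1, 0.4, -5.7], [32.1, -11.0, 4.8, -1.1, 0.4, -5.7], [33.0, -7.9, 4.8, -1.1, 0.4, -5.7], [19.6, -10.3, 33.0, -7.7, 0.0, 0.0], [19.6, -14.6, 31.4, -7.7, 0.0, -0.0], [19.6, -18.7, 29.1, -7.7, 0.0, 0.0]]
```

Emit:
arm_command --pt "27.5 -20 5 -1.1 0.4 -5.7" --pt "29 -17 5 -1.1 0.4 -5.7" --pt "31 -14 5 -1.1 0.4 -5.7" --pt "32 -11 5 -1.1 0.4 -5.7" --pt "33 -8 5 -1.1 0.4 -5.7" --pt "20 -10 33 -7.7 0 0" --pt "20 -15 31 -7.7 0 0" --pt "20 -19 29 -7.7 0 0"

```text
clock: 2.5
position: [0.3959, 0.143, 0.2204]
tool_rot: [2.769, 0.047, 1.442]
force: [1.2, -1.2, -1.1]
grip_width: 0.0511
```

Run:
```python
from h import *
st()
c,P,f=cloud("wrist"); save(cv2.resize(c,(768,576)),"w1.png"); np.savez("w1.npz",c=c,P=P)
```

```text
t 2.5 p [0.3959 0.143  0.2204] lean 21.515523264571755 xyaw -7.388707468408782 q [ 0.0357  0.2062 -0.834   2.3232  0.8452  0.6501 -0.0027] F [ 1.2499 -1.2399 -1.0926] w 0.05106524687752751
```

View pics/w1.png

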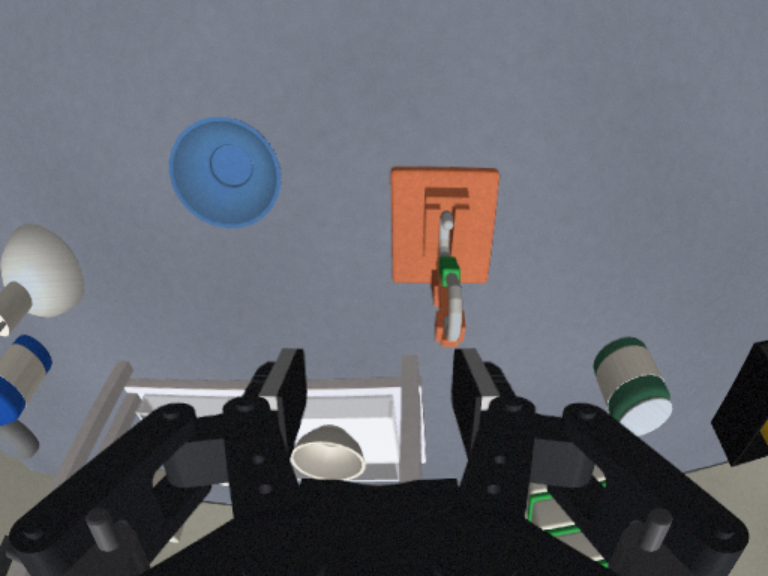

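The wrist picture shows the sleeve at (450,270), the upper curl's bar down to (453,340), the ears beside it at (440–465,335) and the spine below the curl.

Run:
```python
from h import *
D=np.load("w1.npz"); c,P=D["c"].astype(int),D["P"]
m=np.zeros(c.shape[:2],bool); m[110:235,255:335]=1; m&=P[...,2]>0.004
g=m&(c[...,1]>c[...,0]+30)&(c[...,1]>c[...,2]+20)
o=m&(c[...,0]>c[...,2]+50); s=m&~g&~o&(P[...,2]>.03)
q=P[g]; print("sleeve",g.sum(),q.mean(0),q.min(0),q.max(0))
q=P[s]; q=q[np.argsort(q[:,0])]; print("steel",s.sum()); print(q[::6])
a=np.polyfit(q[:,0],q[:,1],1); print("yaw steel",np.degrees(np.arctan(a[0])),a, "y at .459",np.polyval(a,.459))
q=P[o]; b=q[q[:,2]<.02]; print("base",cv2.minAreaRect((b[:,:2]*1000).astype(np.float32)),np.median(b[:,2]))
t=q[q[:,2]>.03]; t=t[np.argsort(t[:,2])]; print(t[::8])
```

```text
sleeve 169 [0.4526 0.1739 0.0733] [0.4486 0.1683 0.0528] [0.46   0.1806 0.0911]
steel 625
[[0.3919 0.1691 0.2104]
 [0.3929 0.1711 0.2096]
 [0.3933 0.1712 0.2086]
 [0.3936 0.1699 0.2074]
 [0.3938 0.1693 0.2078]
 [0.3941 0.1698 0.2076]
 [0.3943 0.1709 0.2075]
 [0.3959 0.1679 0.2062]
 [0.4322 0.1761 0.0368]
 [0.4327 0.1741 0.0357]
 [0.4331 0.175  0.0373]
 [0.4333 0.1794 0.0354]
 [0.4335 0.179  0.0395]
 [0.4338 0.1746 0.0425]
 [0.4343 0.1744 0.0438]
 [0.4345 0.1765 0.0438]
 [0.4349 0.1796 0.0435]
 [0.4355 0.1795 0.0446]
 [0.4362 0.1753 0.0448]
 [0.4371 0.1782 0.0458]
 [0.4377 0.1773 0.0446]
 [0.4385 0.1794 0.0434]
 [0.4421 0.1816 0.0303]
 [0.4455 0.1747 0.103 ]
 [0.4458 0.1756 0.1028]
 [0.4459 0.1741 0.0994]
 [0.4461 0.1733 0.099 ]
 [0.4465 0.1763 0.1048]
 [0.4468 0.1755 0.1044]
 [0.447  0.1746 0.0933]
 [0.4472 0.1744 0.1066]
 [0.4473 0.177  0.1067]
 [0.4477 0.178  0.105 ]
 [0.4479 0.1743 0.1071]
 [0.448  0.1728 0.0932]
 [0.4482 0.1727 0.1051]
 [0.4483 0.1793 0.1014]
 [0.4484 0.1717 0.1061]
 [0.4487 0.175  0.109 ]
 [0.4488 0.1749 0.0892]
 [0.4489 0.173  0.0903]
 [0.449  0.1776 0.0908]
 [
[... 4398 characters left out ...]
38]
 [0.4819 0.1699 0.0754]
 [0.4827 0.1687 0.0776]
 [0.4829 0.1716 0.0793]
 [0.4825 0.1674 0.0809]
 [0.4761 0.1654 0.0868]
 [0.4768 0.1662 0.0892]
 [0.4856 0.1677 0.0912]
 [0.4791 0.1816 0.0928]
 [0.4777 0.1658 0.0941]
 [0.4796 0.1813 0.0952]
 [0.4779 0.1638 0.0966]
 [0.4935 0.18   0.0972]
 [0.4916 0.18   0.0978]
 [0.4779 0.1637 0.0981]
 [0.4807 0.181  0.0984]
 [0.4896 0.1799 0.0985]
 [0.4824 0.1634 0.0988]
 [0.4862 0.1652 0.0991]
 [0.4862 0.1809 0.0994]
 [0.4827 0.1624 0.0998]
 [0.4826 0.1634 0.1   ]
 [0.4787 0.1654 0.1003]
 [0.4951 0.1727 0.1005]
 [0.4936 0.1767 0.1011]
 [0.493  0.1747 0.1015]
 [0.492  0.1678 0.1018]
 [0.4917 0.1668 0.1021]
 [0.4899 0.1668 0.1025]
 [0.4781 0.1694 0.1126]]
```

Run:
```python
from h import *
R=Rt(-7,30); s=np.array([.460,.174,.066]); g=s-.004*R[:,2]-.003*R[:,1]; print(g)
plan([(g-.10*R[:,2],R),(g-.05*R[:,2],R)],step=30)
```

```text
[0.4554 0.1746 0.068 ]
5
[[13.8, -5.8, 20.1, -2.8, 0.9, 0.2], [13.4, -6.8, 20.0, -2.8, 0.9, 0.2], [13.1, -7.8, 19.8, -2.8, 0.9, 0.2], [-0.0, -0.0, 25.0, 0.0, 0.0, 0.0], [-0.0, 0.0, 25.0, 0.0, 0.0, 0.0]]
```

Emit:
arm_command --pt "14 -6 20 -2.8 0.9 0.2" --pt "13.5 -7 20 -2.8 0.9 0.2" --pt "13 -8 20 -2.8 0.9 0.2" --pt "0 0 0 0 0 0" --grip 50

```text
clock: 2.95
position: [0.4036, 0.1708, 0.1667]
tool_rot: [2.65, 0.018, 1.446]
force: [-0.3, -0.1, 0.5]
grip_width: 0.0426
```

Run:
```python
from h import *
st()
c,P,f=cloud("wrist"); save(c[60:300,150:400].repeat(3,0).repeat(3,1)[:600,:],"w2.png")
c=c.astype(int)
g=(c[...,1]>c[...,0]+30)&(c[...,1]>c[...,2]+20)&(P[...,2]<.13)&(P[...,2]>.02)&(abs(P[...,0]-.46)<.04)&(abs(P[...,1]-.174)<.03)
q=P[g]; print("sleeve",g.sum(),q.mean(0),np.percentile(q,3,0),np.percentile(q,97,0))
R=Rt(-7,30); s=np.array([.460,.174,.066]); G=s-.004*R[:,2]-.003*R[:,1]
plan([(G-.05*R[:,2],R),(G,R)],step=26)
```

```text
t 2.95 p [0.4036 0.1708 0.1667] lean 28.157062988638582 xyaw -7.1369610247497235 q [-0.1901  0.359  -0.7501  2.4169  1.3634  0.6756 -0.633 ] F [-0.2568 -0.1368  0.4818] w 0.042617754627330105
sleeve 303 [0.4529 0.1751 0.0707] [0.4494 0.1697 0.053 ] [0.4579 0.1805 0.0814]
5
[[3.9, -1.3, 20.5, -0.6, 0.3, 0.1], [3.8, -1.5, 20.6, -0.6, 0.3, 0.1], [3.6, -1.7, 20.6, -0.6, 0.3, 0.1], [-0.0, 0.0, 25.0, 0.0, 0.0, 0.0], [-0.0, 0.0, 25.0, 0.0, 0.0, 0.0]]
```

View pics/w2.png

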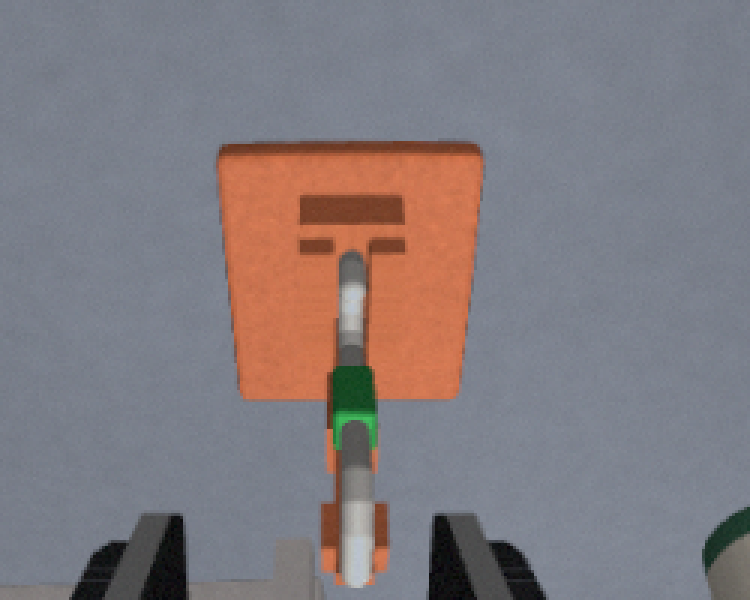

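The fingers straddle the hook evenly: the sleeve is at (355,400) in the crop, between the pads at (185,520) and (435,520). Going in.

Emit:
arm_command --pt "4 -1 20 -0.6 0.3 0.1" --pt "4 -1.5 20 -0.6 0.3 0.1" --pt "3.5 -2 21 -0.6 0.3 0.1" --pt "0 0 10 0 0 0"

```text
clock: 3.4
position: [0.4389, 0.1734, 0.1063]
tool_rot: [2.618, 0.012, 1.448]
force: [0.9, -0.8, -0.7]
grip_width: 0.0425
```

Run:
```python
from h import *
st()
R=Rt(-7,30); s=np.array([.460,.174,.066]); G=s-.004*R[:,2]-.003*R[:,1]
plan([(G,R)],step=22)
```

```text
t 3.4 p [0.4389 0.1734 0.1063] lean 29.991282089902402 xyaw -7.014687327123966 q [-0.2111  0.5652 -0.6978  2.4066  1.6927  0.7621 -0.8987] F [ 0.9056 -0.8229 -0.666 ] w 0.04251444366393389
2
[[1.8, -2.5, 20.6, -0.0, 0.3, 0.2], [1.7, -2.5, 20.6, -0.0, 0.3, 0.2]]
```

Emit:
arm_command --pt "2 -2.5 20 0 0.3 0.2" --pt "2 -2.5 20 0 0.3 0.2" --pt "0 0 0 0 0 0"

```text
clock: 3.7
position: [0.4584, 0.17, 0.0701]
tool_rot: [2.619, 0.01, 1.443]
force: [-0.1, -0.5, 0.9]
grip_width: 0.0427
```

Run:
```python
from h import *
st()
R=Rt(-7,30); s=np.array([.460,.174,.066]); G=s-.004*R[:,2]-.003*R[:,1]
plan([(G,R)],step=22)
```

```text
t 3.7 p [0.4584 0.17   0.0701] lean 29.929344843580544 xyaw -7.326830745028957 q [-0.1962  0.6744 -0.6689  2.3812  1.8206  0.7988 -0.971 ] F [-0.1003 -0.4507  0.8796] w 0.042702445542016985
1
[[4.2, -4.1, 0.1, -0.1, 0.7, -0.0]]
```

Emit:
arm_command --pt "4 -4 0 -0.1 0.7 0" --pt "0 0 0 0 0 0"

```text
clock: 3.9
position: [0.4559, 0.173, 0.07]
tool_rot: [2.617, 0.002, 1.448]
force: [0.9, 0.4, 0.2]
grip_width: 0.0427
```

Run:
```python
from h import *
st()
R=Rt(-7,30); s=np.array([.460,.174,.066]); G=s-.004*R[:,2]-.003*R[:,1]
plan([(G,R)],step=22)
c,P,f=cloud("wrist"); save(c[100:384,100:420].repeat(2,0).repeat(2,1),"w3.png")
```

```text
t 3.9 p [0.4559 0.173  0.07  ] lean 30.047817972926648 xyaw -7.063467648553072 q [-0.1981  0.6757 -0.6746  2.3877  1.8344  0.8023 -0.9892] F [0.8995 0.4439 0.1721] w 0.0427215298219268
1
[[1.5, -1.6, 1.4, 0.0, 0.1, -0.0]]
```

View pics/w3.png

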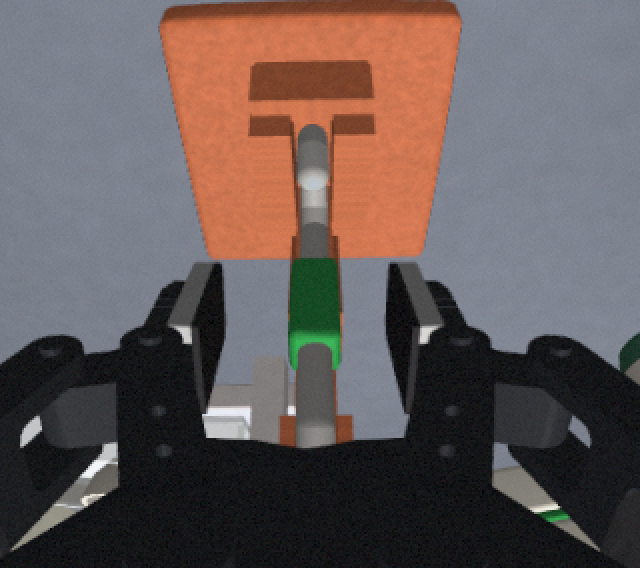

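The sleeve at (315,310) sits between the pads' inner faces at about 222 and 390. A 1.5 mm shift centres it, then I close.

Emit:
arm_command --pt "2 -1.5 1 0 0 0" --pt "0 0 0 0 0 0"

```text
clock: 4.15
position: [0.4558, 0.1752, 0.0701]
tool_rot: [2.615, 0.002, 1.448]
force: [0.4, -0.1, 0.0]
grip_width: 0.0428
```

Emit:
arm_command --pt "0 0 0 0 0 0" --pt "0 0 0 0 0 0" --pt "0 0 0 0 0 0" --pt "0 0 0 0 0 0" --pt "0 0 0 0 0 0" --grip 0 --grip_force 60

```text
clock: 4.65
position: [0.4558, 0.1755, 0.0708]
tool_rot: [2.614, 0.003, 1.449]
force: [-0.2, 0.1, 0.2]
grip_width: 0.0105
```

Run:
```python
from h import *
st()
p,r=cur(); R=r.as_matrix(); hx=np.array([.9925,-.122,0])
# vertical lift 27, then up 35 and back 15, then up
plan([(p+[0,0,.028],r),(p-.015*hx+[0,0,.062],r),(p-.03*hx+[0,0,.13],r)],step=15)
```

```text
t 4.65 p [0.4558 0.1755 0.0708] lean 30.218382576176587 xyaw -6.989795293487077 q [-0.2052  0.6752 -0.6747  2.3862  1.8304  0.806  -0.9901] F [-0.2342  0.0518  0.2145] w 0.010541166966830455
10
[[-0.0, 7.0, -12.1, 0.0, 0.0, 0.0], [-0.0, 7.0, -12.1, 0.0, 0.0, 0.0], [-0.0, 1.4, -12.3, 0.0, 0.0, 0.0], [-0.0, 1.4, -12.3, 0.0, 0.0, 0.0], [-0.0, 1.4, -12.3, 0.0, 0.0, 0.0], [-0.0, 4.3, -13.3, 0.0, 0.0, 0.0], [-0.0, 4.3, -13.3, 0.0, 0.0, 0.0], [-0.0, 4.3, -13.3, 0.0, 0.0, 0.0]]
[[-0.0, 4.3, -13.3, 0.0, 0.0, 0.0], [-0.0, 4.3, -13.3, 0.0, 0.0, 0.0]]
```

Emit:
arm_command --pt "0 7 -12 0 0 0" --pt "0 7 -12 0 0 0" --pt "0 1.5 -12 0 0 0" --pt "0 1.5 -12 0 0 0" --pt "0 1.5 -12 0 0 0"

```text
clock: 5.15
position: [0.4405, 0.1769, 0.1319]
tool_rot: [2.619, 0.004, 1.448]
force: [0.5, -0.0, -0.7]
grip_width: 0.0108
```

Run:
```python
from h import *
st()
```

```text
t 5.15 p [0.4405 0.1769 0.1319] lean 29.970577163392452 xyaw -7.02343980814824 q [-0.2043  0.4914 -0.6978  2.3903  1.5949  0.7149 -0.8012] F [ 0.4798 -0.0421 -0.6638] w 0.010834981616522191
```

```bash
cat > kin.py <<'E'
from h import *
from scipy.optimize import least_squares
D=[([.2705,-.5631,.2477],0,0,1.6),([.3959,.143,.2204],21.52,-7.39,2.3232),([.4036,.1708,.1667],28.16,-7.14,2.4169),([.4389,.1734,.1063],29.99,-7.01,2.4066),([.4584,.17,.0701],29.93,-7.33,2.3812),([.4559,.173,.07],30.05,-7.06,2.3877),([.4405,.1769,.1319],29.97,-7.02,2.3903)]
def d(p,l,y,L,h): 
    return np.linalg.norm(np.array(p)-L*Rt(y,l)[:,2]-[0,0,h])
def res(v):
    L,h,a,b=v; return [1000*(d(p,l,y,L,h)-np.sqrt(a*a+b*b+2*a*b*np.cos(j))) for p,l,y,j in D]
if __name__=="__main__":
    for x0 in ([.25,.35,.42,.4],[.3,.3,.4,.4]):
        s=least_squares(res,x0,x_scale=.1); print(s.x,np.round(s.fun,1))
    v=s.x; L,h,a,b=v
    dm=np.sqrt(a*a+b*b+2*a*b*np.cos(2.42)); print("dmin",dm)
    for l in(30,40,50,55,60,65,70):
        print(l,[round(d(p,l,y,L,h)-dm,3) for p,y in (([.4485,-.239,.08],0),([.4485,-.239,.08],-28),([.556,-.03,.14],-1),([.52,-.03,.16],-1),([.556,-.1,.14],-1),([.52,-.1,.16],-1))])
E
python3 kin.py
```

```text
[0.3112 0.3003 0.4565 0.5116] [ 0.5 -2.8  2.4  0.1 -2.  -0.6  2.4]
[0.3112 0.3003 0.4565 0.5116] [ 0.5 -2.8  2.4  0.1 -2.  -0.6  2.4]
dmin 0.3456211303951267
30 [np.float64(0.036), np.float64(0.01), np.float64(0.07), np.float64(0.042), np.float64(0.081), np.float64(0.053)]
40 [np.float64(-0.0), np.float64(-0.037), np.float64(0.02), np.float64(-0.01), np.float64(0.031), np.float64(0.003)]
50 [np.float64(-0.027), np.float64(-0.075), np.float64(-0.024), np.float64(-0.057), np.float64(-0.011), np.float64(-0.042)]
55 [np.float64(-0.035), np.float64(-0.089), np.float64(-0.043), np.float64(-0.077), np.float64(-0.029), np.float64(-0.061)]
60 [np.float64(-0.04), np.float64(-0.098), np.float64(-0.058), np.float64(-0.093), np.float64(-0.044), np.float64(-0.077)]
65 [np.float64(-0.041), np.float64(-0.103), np.float64(-0.069), np.float64(-0.106), np.float64(-0.054), np.float64(-0.089)]
70 [np.float64(-0.038), np.float64(-0.102), np.float64(-0.075), np.float64(-0.114), np.float64(-0.06), np.float64(-0.097)]
```

```bash
cat >> h.py <<'E'
# hook held: grasp recorded in the anchor
HL0=11.46; T0=30.2
Rg=Rt(-7,T0); OFF=Rg.T@(np.array([.460,.1745,.066])-np.array([.4558,.1755,.0708]))  # hook origin in tool frame
def held(H,yaw,hlean): 
    R=Rt(yaw,T0+HL0-hlean); return (np.array(H)-R@OFF,R)
RX=lambda y: .5565+.018*(y+.05)
E
python3 - <<'E'
from h import *
print(OFF*1000)
plan([held([.485,.16,.19],-6,HL0),held([.495,-.05,.25],-1.2,8),held([RX(-.05)-.045,-.05,.252],-1.2,0)],step=36)
E
```

```text
[-0.4807  1.2937  6.3068]
12
[[-3.7, 22.6, -11.2, -0.1, 0.2, -0.3], [-3.8, 22.6, -11.2, -0.1, 0.2, -0.3], [-3.8, 22.6, -11.1, -0.1, 0.2, -0.3], [-29.7, 8.2, -5.1, -0.5, 0.4, -0.6], [-29.8, 7.9, -5.2, -0.5, 0.4, -0.6], [-29.8, 7.7, -5.3, -0.5, 0.4, -0.6], [-29.9, 7.4, -5.5, -0.5, 0.4, -0.6], [-29.9, 7.2, -5.6, -0.5, 0.4, -0.6]]
[[-30.0, 6.9, -5.7, -0.5, 0.4, -0.6], [-30.0, 6.7, -5.9, -0.5, 0.4, -0.6], [0.2, 7.0, 3.9, -4.0, -0.0, 0.0], [0.2, 6.7, 4.3, -4.0, 0.0, -0.0]]
```

Emit:
arm_command --pt "-4 23 -11 0 0.2 -0.3" --pt "-4 23 -11 0 0.2 -0.3" --pt "-4 23 -11 0 0.2 -0.3" --pt "-30 8 -5 -0.5 0.4 -0.6" --pt "-30 8 -5 -0.5 0.4 -0.6" --pt "-30 8 -5 -0.5 0.4 -0.6" --pt "-30 7 -5.5 -0.5 0.4 -0.6" --pt "-30 7 -5.5 -0.5 0.4 -0.6"

```text
clock: 5.95
position: [0.4911, 0.0083, 0.2417]
tool_rot: [2.572, -0.002, 1.543]
force: [0.8, 0.9, -1.5]
grip_width: 0.0112
```

Emit:
arm_command --pt "-30 7 -6 -0.5 0.4 -0.6" --pt "-30 7 -6 -0.5 0.4 -0.6" --pt "0 0 0 0 0 0"

```text
clock: 6.25
position: [0.4929, -0.04, 0.2543]
tool_rot: [2.562, -0.001, 1.555]
force: [0.1, 1.4, -1.0]
grip_width: 0.0108
```

Run:
```python
from h import *
st()
plan([held([RX(-.05)-.045,-.05,.252],-1.2,0)],step=20,ang=4)
```

```text
t 6.25 p [ 0.4929 -0.04    0.2543] lean 33.22264051451706 xyaw -0.8982825877342009 q [ 0.5312  0.1537 -0.6475  2.3401  0.9892  0.175   0.5334] F [ 0.0749  1.367  -1.0468] w 0.010783103726658758
3
[[-3.1, 4.1, 2.0, -2.8, -0.1, 0.1], [-3.0, 4.0, 2.2, -2.8, -0.1, 0.1], [-3.0, 3.9, 2.4, -2.8, -0.1, 0.1]]
```

Emit:
arm_command --pt "-3 4 2 -2.8 0 0" --pt "-3 4 2 -2.8 0 0" --pt "-3 4 2 -2.8 0 0" --pt "0 0 0 0 0 0"

```text
clock: 6.65
position: [0.4981, -0.0457, 0.2532]
tool_rot: [2.496, 0.008, 1.55]
force: [-0.7, -0.1, -0.6]
grip_width: 0.0104
```

Run:
```python
from h import *
st()
plan([held([RX(-.05)-.045,-.05,.252],-1.2,0)],step=20,ang=4)
c,P,f=cloud("scene"); np.savez("s2.npz",c=c,P=P)
c2,P2,f2=cloud("top"); np.savez("t2.npz",c=c2,P=P2)
a=cv2.resize(c[170:270,200:320],(480,400),interpolation=cv2.INTER_CUBIC); b=cv2.resize(c2[150:250,220:300],(320,400),interpolation=cv2.INTER_CUBIC)
save(np.hstack([a,b]),"s2.png")
```

```text
t 6.65 p [ 0.4981 -0.0457  0.2532] lean 36.975363667994 xyaw -1.1686593605706435 q [ 0.6317  0.1777 -0.7555  2.375   1.6429  0.1862 -0.1038] F [-0.7012 -0.1399 -0.5777] w 0.010446369963224048
2
[[-1.8, 4.1, 1.4, -2.3, 0.2, 0.2], [-1.8, 4.0, 1.6, -2.3, 0.2, 0.2]]
```

View pics/s2.png

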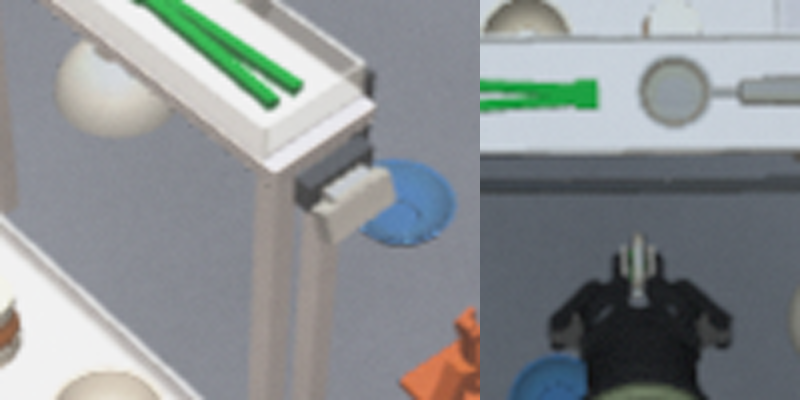

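The right-hand (top) panel shows the hook's curl sticking out of the fingers at (637,240–300), ahead of the rail at row 185; the scene view hides it behind the board. Measure it from the top depth.

Run:
```python
from h import *
D=np.load("t2.npz"); c,P=D["c"].astype(int),D["P"]
m=(P[...,0]>.46)&(P[...,0]<.548)&(abs(P[...,1]+.05)<.02)&(P[...,2]>.2)
sel=m&(c.min(2)>70)
q=np.c_[P[sel],c[sel]]; q=q[np.argsort(-q[:,0])]; print(q)
R=Rt(-1.17,36.97); H=np.array([.4981,-.0457,.2532])+R@OFF; hl=np.radians(T0+HL0-36.97)
cc=H+np.array([32*np.sin(hl),0,32*np.cos(hl)])/1000; print("pred hook",H,"curl centre",cc,"x extents",cc[0]-.021,cc[0]+.021,"ztop",cc[2]+.021)
```

```text
[[  0.5191  -0.0458   0.2911 129.     130.     122.    ]
 [  0.5191  -0.0487   0.2893 104.     105.     103.    ]
 [  0.5161  -0.0455   0.2959 142.     143.     136.    ]
 [  0.5161  -0.0484   0.2939 116.     118.     114.    ]
 [  0.5132  -0.0454   0.2975 143.     149.     146.    ]
 [  0.5132  -0.0483   0.2961 116.     121.     121.    ]
 [  0.5123  -0.0446   0.2188 118.     131.     121.    ]
 [  0.5117  -0.0378   0.2511 111.     113.     112.    ]
 [  0.5116  -0.0408   0.2513  74.      88.      77.    ]
 [  0.5112  -0.0555   0.2518 124.     124.     122.    ]
 [  0.5111  -0.0584   0.2511 112.     115.     116.    ]
 [  0.5104  -0.0452   0.2992 146.     156.     155.    ]
 [  0.5103  -0.051    0.295   91.      92.      90.    ]
 [  0.5103  -0.0481   0.2992 113.     121.     122.    ]
 [  0.5088  -0.0439   0.2412 111.     131.     117.    ]
 [  0.5087  -0.0376   0.2559 103.     105.     102.    ]
 [  0.5081  -0.0551   0.2592 111.     113.     111.    ]
 [  0.5081  -0.0581   0.2568  97.     100.     100.    ]
 [  0.5076  -0.0452   0.2977 147.     155.     157.    ]
 [  0.5075  -0.05
[... 2905 characters left out ...]
0445   0.2954 108.     108.     102.    ]
 [  0.4849  -0.0475   0.2919  85.      87.      86.    ]
 [  0.4822  -0.0448   0.2842 114.     122.     121.    ]
 [  0.4821  -0.0438   0.2098  95.     100.     103.    ]
 [  0.4821  -0.0474   0.29    92.      95.      95.    ]
 [  0.4791  -0.0434   0.2217 108.     115.     117.    ]
 [  0.479   -0.0465   0.2203 130.     137.     138.    ]
 [  0.479   -0.0494   0.2243 104.     110.     111.    ]
 [  0.476   -0.0464   0.2208 101.     105.     108.    ]
 [  0.4759  -0.0494   0.2194  91.      96.     104.    ]]
pred hook [ 0.5029 -0.0463  0.2489] curl centre [ 0.5055 -0.0463  0.2808] x extents 0.4845321344582909 0.526532134458291 ztop 0.3018321110630823
```

```bash
cat >> h.py <<'E'
OFF=OFF+Rt(-1.17,36.97).T@np.array([-.004,-.001,0])
def atrail(a,b,y=-.049,hl=0.): return held([RX(y)-a/1000,y,.27-b/1000],-1.1,hl)  # rail at (a,b) mm in hook frame
E
python3 - <<'E'
from h import *
plan([atrail(36,16)],step=8,ang=3); plan([atrail(36,16),atrail(12,16)],step=10,ang=3)
E
```

```text
3
[[-0.5, 6.6, 3.0, -1.6, 0.1, 0.1], [-0.5, 6.5, 3.1, -1.6, 0.1, 0.1], [-0.5, 6.4, 3.3, -1.6, 0.1, 0.1]]
6
[[-0.5, 6.6, 3.0, -1.6, 0.1, 0.1], [-0.5, 6.5, 3.1, -1.6, 0.1, 0.1], [-0.5, 6.4, 3.3, -1.6, 0.1, 0.1], [0.2, 6.0, 5.3, -0.0, 0.0, -0.0], [0.2, 6.0, 5.3, 0.0, 0.0, 0.0], [0.2, 6.0, 5.3, 0.0, 0.0, 0.0]]
```

Emit:
arm_command --pt "-0.5 6.5 3 -1.6 0 0" --pt "-0.5 6.5 3 -1.6 0 0" --pt "-0.5 6.5 3 -1.6 0 0" --pt "0 0 0 0 0 0"

```text
clock: 7.15
position: [0.5195, -0.0457, 0.2586]
tool_rot: [2.415, 0.008, 1.551]
force: [-0.9, -1.0, -0.5]
grip_width: 0.0108
```

Run:
```python
from h import *
st()
c,P,f=cloud("top")
m=(P[...,0]>.49)&(P[...,0]<.55)&(abs(P[...,1]+.048)<.0045)&(P[...,2]>.28); q=P[m]; print("curl",q.min(0),q.max(0))
m=(P[...,0]>.54)&(P[...,0]<.568)&(abs(P[...,1]+.075)<.012)&(P[...,2]>.25)&(P[...,2]<.29); q=P[m]; print("rail",q.min(0),q.max(0),np.median(q,0))
p,r=cur(); H=p+r.apply(OFF); print("H",H,"rail rel",RX(-.05)-H[0],.27-H[2])
plan([atrail(24,16),atrail(12,16)],step=8,ang=3)
```

```text
t 7.15 p [ 0.5195 -0.0457  0.2586] lean 41.648219916662306 xyaw -1.1588100494179656 q [ 0.7554  0.2375 -0.9115  2.379   2.0274  0.2827 -0.4626] F [-0.9488 -1.0198 -0.4977] w 0.010823597116101992
curl [ 0.5019 -0.0509  0.2941] [ 0.5389 -0.045   0.3103]
rail [ 0.5504 -0.0855  0.268 ] [ 0.5596 -0.0647  0.2785] [ 0.555  -0.075   0.2739]
H [ 0.5203 -0.0474  0.2543] rail rel 0.03616770394918711 0.015658902244786443
4
[[-0.7, 4.5, 4.2, -0.0, 0.2, 0.1], [-0.7, 4.5, 4.2, -0.0, 0.2, 0.1], [0.1, 4.5, 4.0, -0.0, 0.0, -0.0], [0.1, 4.5, 4.0, 0.0, 0.0, 0.0]]
```

Emit:
arm_command --pt "-0.5 4.5 4 0 0 0" --pt "-0.5 4.5 4 0 0 0" --pt "0 4.5 4 0 0 0" --pt "0 4.5 4 0 0 0" --pt "0 0 0 0 0 0"

```text
clock: 7.7
position: [0.5453, -0.047, 0.2586]
tool_rot: [2.419, 0.009, 1.551]
force: [0.7, -0.4, 0.2]
grip_width: 0.0109
```

Run:
```python
from h import *
st()
c,P,f=cloud("top")
m=(P[...,0]>.51)&(P[...,0]<.58)&(abs(P[...,1]+.048)<.0045)&(P[...,2]>.282)&(P[...,2]<.33); q=P[m]; print("curl",q.min(0),q.max(0))
p,r=cur(); H=p+r.apply(OFF); print("H",H,"rail rel",.5557-H[0],.27-H[2])
plan([atrail(8,19),atrail(4,27),atrail(0.5,37)],step=6,ang=3)
```

```text
t 7.7 p [ 0.5453 -0.047   0.2586] lean 41.43063355609989 xyaw -1.1599784425111892 q [ 0.6839  0.2709 -0.8422  2.3233  1.9453  0.2829 -0.3668] F [ 0.7014 -0.421   0.1791] w 0.010889415626234954
curl [ 0.51   -0.0523  0.2941] [ 0.5645 -0.0448  0.3136]
H [ 0.546  -0.0485  0.2543] rail rel 0.00971626793777114 0.015700774011933205
5
[[-0.4, -0.3, 4.1, -0.2, 0.4, 0.3], [0.0, -1.2, 4.3, -0.0, 0.0, -0.0], [0.0, -1.2, 4.3, 0.0, 0.0, 0.0], [0.0, -2.0, 4.9, -0.0, 0.0, -0.0], [0.0, -2.0, 4.9, 0.0, 0.0, 0.0]]
```

Emit:
arm_command --pt "0 1 4 0 0 0" --pt "0 -1.2 4 0 0 0" --pt "0 -1.2 4.3 0 0 0" --pt "0 0 0 0 0 0"

```text
clock: 8.15
position: [0.5521, -0.0471, 0.2472]
tool_rot: [2.419, 0.009, 1.551]
force: [-0.2, -0.1, -0.5]
grip_width: 0.0108
```

Run:
```python
from h import *
st()
p,r=cur(); H=p+r.apply(OFF); print("H",H,"rail rel",.5557-H[0],.27-H[2])
plan([atrail(0.8,38)],step=4,ang=3)
```

```text
t 8.15 p [ 0.5521 -0.0471  0.2472] lean 41.391644499746846 xyaw -1.1456158420244407 q [ 0.6872  0.3168 -0.8611  2.3193  1.9895  0.3251 -0.3974] F [-0.1747 -0.0844 -0.4833] w 0.010754687949994889
H [ 0.5532 -0.0487  0.243 ] rail rel 0.002461060971049811 0.026985724673309952
3
[[-0.0, -1.8, 3.3, -0.1, 0.1, 0.1], [-0.1, -1.8, 3.3, -0.1, 0.1, 0.1], [-0.1, -1.8, 3.3, -0.1, 0.1, 0.1]]
```

Emit:
arm_command --pt "0 -2 3 0 0 0" --pt "0 -2 3 0 0 0" --pt "0 -2 3 0 0 0" --pt "0 0 0 0 0 0"

```text
clock: 8.55
position: [0.5535, -0.0475, 0.2352]
tool_rot: [2.42, 0.009, 1.55]
force: [0.0, -0.7, -0.5]
grip_width: 0.0109
```

Emit:
arm_command --pt "0 -0.7 0.8 0 0 0" --pt "0 -0.7 0.8 0 0 0" --pt "0 0 0 0 0 0"

```text
clock: 8.85
position: [0.5551, -0.0475, 0.2349]
tool_rot: [2.415, 0.011, 1.55]
force: [0.1, -0.2, -0.9]
grip_width: 0.0107
```

Run:
```python
from h import *
st()
p,r=cur(); H=p+r.apply(OFF); print("H",H,"rail rel",.5557-H[0],.27-H[2])
c,P,f=cloud("top"); c2,P2,f2=cloud("scene")
m=(P[...,0]>.51)&(P[...,0]<.573)&(abs(P[...,1]+.048)<.0045)&(P[...,2]>.25)&(P[...,2]<.33); q=P[m]; q=q[np.argsort(q[:,0])]; print(q[::2])
```

```text
t 8.85 p [ 0.5551 -0.0475  0.2349] lean 41.622814958705696 xyaw -1.1661345101609868 q [ 0.6995  0.3627 -0.8899  2.3266  2.0515  0.3771 -0.4446] F [ 0.0845 -0.2149 -0.8513] w 0.010685924513740768
H [ 0.5562 -0.0492  0.2307] rail rel -0.0005424014839131575 0.0392656520630319
[[ 0.5101 -0.0508  0.3019]
 [ 0.5104 -0.0452  0.2996]
 [ 0.5132 -0.0483  0.2962]
 [ 0.516  -0.0512  0.2944]
 [ 0.5163 -0.0457  0.2883]
 [ 0.5191 -0.0458  0.2909]
 [ 0.522  -0.0518  0.2851]
 [ 0.5372 -0.05    0.2662]
 [ 0.5396 -0.0497  0.2772]
 [ 0.5426 -0.0498  0.2763]
 [ 0.5451 -0.0497  0.2823]
 [ 0.5482 -0.0499  0.2789]
 [ 0.5508 -0.0498  0.2845]
 [ 0.5516 -0.0444  0.2735]
 [ 0.5538 -0.05    0.2822]
 [ 0.5566 -0.0501  0.2827]
 [ 0.5572 -0.0445  0.2768]
 [ 0.5597 -0.0503  0.2798]
 [ 0.5625 -0.0503  0.2811]
 [ 0.5653 -0.0504  0.282 ]
 [ 0.5687 -0.0478  0.2773]
 [ 0.5715 -0.0478  0.2777]
 [ 0.5724 -0.0452  0.2671]]
```

The curl lies over the rail with its top at 283 mm, where it should hang. Release.

Emit:
arm_command --pt "0 0 0 0 0 0" --pt "0 0 0 0 0 0" --pt "0 0 0 0 0 0" --pt "0 0 0 0 0 0" --pt "0 0 0 0 0 0" --grip 45

```text
clock: 9.45
position: [0.5545, -0.0475, 0.2344]
tool_rot: [2.416, 0.01, 1.55]
force: [0.1, -0.8, 0.1]
grip_width: 0.0388
```

Run:
```python
from h import *
st()
c,P,f=cloud("wrist"); save(c[60:384,60:460].repeat(2,0).repeat(2,1)[:600],"w5.png")
```

```text
t 9.45 p [ 0.5545 -0.0475  0.2344] lean 41.54994872219497 xyaw -1.1630044480314154 q [ 0.6994  0.3627 -0.8895  2.3273  2.0509  0.3765 -0.4444] F [ 0.1235 -0.7921  0.1438] w 0.03880039798803042
```

View pics/w5.png

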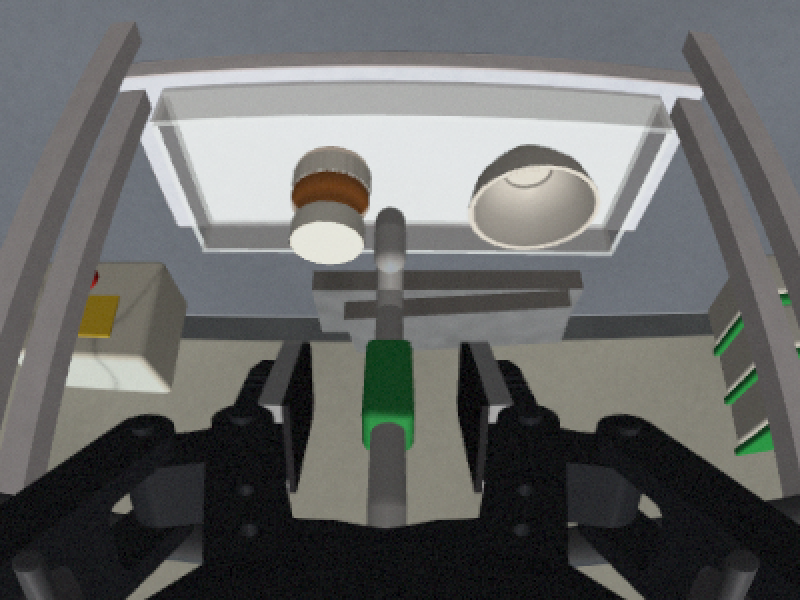

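The wrist picture shows the hook hanging free at (388,390), centred between the opened pads at 310 and 460. Back out.

Emit:
arm_command --pt "0 0 -15 0 0 0" --pt "0 0 -18 0 0 0" --pt "0 0 -20 2 0 0" --pt "0 0 -20 4 0 0" --pt "0 0 -20 4 0 0" --pt "0 0 0 0 0 0"

```text
clock: 10.1
position: [0.5145, -0.0559, 0.273]
tool_rot: [2.491, 0.037, 1.533]
force: [0.5, -0.1, 0.1]
grip_width: 0.0387
```

Run:
```python
from h import *
st()
c,P,f=cloud("top")
m=(P[...,0]>.52)&(P[...,0]<.573)&(abs(P[...,1]+.048)<.008)&(P[...,2]>.276)&(P[...,2]<.30); q=P[m]; print("curl",len(q),q.min(0),q.max(0),q.mean(0))
# dome: refit loop bar line and dome centre
m=(P[...,0]>.38)&(P[...,0]<.52)&(abs(P[...,1]+.24)<.06)
l=m&(P[...,2]>.112); q=P[l]; v=np.linalg.svd(q[:,:2]-q[:,:2].mean(0))[2][0]; print("loop",len(q),q.mean(0),"dir yaw",np.degrees(np.arctan2(v[1],v[0])))
n=m&(P[...,2]>.085)&(P[...,2]<.112); print("neck top",P[n].mean(0),cv2.minEnclosingCircle((P[n][:,:2]*1000).astype(np.float32)))
d=m&(P[...,2]>.012)&(P[...,2]<.085); print("dome",cv2.minEnclosingCircle((P[m&(P[...,2]>.012)][:,:2]*1000).astype(np.float32)))
```

```text
t 10.1 p [ 0.5145 -0.0559  0.273 ] lean 37.31186317593452 xyaw -2.1569149471101667 q [ 0.6262  0.1601 -0.7428  2.3206  1.3346  0.2109  0.2116] F [ 0.5021 -0.0606  0.0675] w 0.03865778246446707
curl 25 [ 0.5397 -0.056   0.2768] [ 0.5712 -0.0415  0.2851] [ 0.5557 -0.0489  0.2806]
loop 21 [ 0.4487 -0.2384  0.1297] dir yaw -92.24356497290955
neck top [ 0.448  -0.2393  0.0962] ((447.5965576171875, -240.28317260742188), 17.593103408813477)
dome ((447.855224609375, -239.8520050048828), 53.385459899902344)
```

```bash
cat > fk.py <<'E'
from h import *
from scipy.optimize import least_squares
import itertools
# q, p, rpy
D=[([1.0528,.5220,-.0363,1.6000,.0212,1.0211,-.1128],[.27046,-.56313,.24773],[3.14154,.0011,-1.12304]),
([.6391,.0942,-.7214,2.0996,.1144,.9031,.8026],[.398,-.0488,.2984],[3.069,-.025,.949]),
([.0357,.2062,-.834,2.3232,.8452,.6501,-.0027],[.3959,.143,.2204],[2.769,.047,1.442]),
([-.1901,.359,-.7501,2.4169,1.3634,.6756,-.633],[.4036,.1708,.1667],[2.65,.018,1.446]),
([-.2052,.6752,-.6747,2.3862,1.8304,.806,-.9901],[.4558,.1755,.0708],[2.614,.003,1.449]),
([.5312,.1537,-.6475,2.3401,.9892,.175,.5334],[.4929,-.04,.2543],[2.562,-.001,1.555]),
([.7554,.2375,-.9115,2.379,2.0274,.2827,-.4626],[.5195,-.0457,.2586],[2.415,.008,1.551]),
([.6994,.3627,-.8895,2.3273,2.0509,.3765,-.4444],[.5545,-.0475,.2344],[2.416,.01,1.55]),
([.6262,.1601,-.7428,2.3206,1.3346,.2109,.2116],[.5145,-.0559,.273],[2.491,.037,1.533])]
def fk(q,v,s):
    h,a,b,L,e1,e2,y0,y7=v
    rz=lambda t:Ro.from_euler('z',t); ry=lambda t:Ro.from_euler('y',t)
    r=rz(y0+s[0]*q[0]); p=np.array([0,0,h]); r=r*ry(q[1]); r=r*rz(s[1]*q[2]); p=p+r.apply([e1,0,a])
    r=r*ry(q[3]); p=p+r.apply([-e2,0,b]); r=r*rz(s[2]*q[4]); r=r*ry(q[5]); p=p+r.apply([0,0,L]); r=r*rz(y7+s[3]*q[6]); return p,r
def res(v,s):
    o=[]
    for q,p,w in D:
        P,R=fk(q,v,s); o+=list((P-p)*1000)+list((R.inv()*Ro.from_euler('xyz',w)).as_rotvec()*100)
    return o
if __name__=="__main__":
    best=[]
    for s in itertools.product([1,-1],repeat=4):
        for y7 in(0,np.pi/2,np.pi,-np.pi/2):
            for y0 in (0,np.pi):
                r=least_squares(res,[.3,.45,.45,.3,0,0,y0,y7],args=(s,),max_nfev=60); best.append((r.cost,s,r.x,r.fun))
    best.sort(key=lambda t:t[0])
    for b in best[:3]: print(b[0],b[1],b[2],np.abs(b[3]).max())
E
python3 fk.py
```

```text
429.86439236653183 (-1, -1, -1, -1) [ 0.2838  0.5476  0.4205  0.3081 -0.0152  0.0129 -0.0988 -3.2272] 12.867848721365885
429.86439236709117 (-1, -1, -1, -1) [ 0.2838  0.5476  0.4205  0.3081 -0.0152  0.0129 -0.0988  3.056 ] 12.867855618581087
429.86439236722134 (-1, -1, -1, -1) [ 0.2838  0.5476  0.4205  0.3081 -0.0152  0.0129 -0.0988 -3.2272] 12.867856538355378
```

```bash
cat > ik.py <<'E'
from fk import *
S=(-1,-1,-1,-1)
r=least_squares(res,[0.2838,0.5476,0.4205,0.3081,-0.0152,0.0129,-0.0988,-3.2272],args=(S,)); V=r.x
lo=np.array([-2.91,-.3,-1.5,.17,-1.26,.16,-2.52])+.05; hi=np.array([2.91,2.13,1.42,2.43,4.41,1.93,2.52])-.05
def ik(p,R,q0):
    R=Ro.from_matrix(R); best=None
    for k in range(12):
        x0=np.clip(np.array(q0)+ (0 if k==0 else np.random.default_rng(k).normal(0,.9,7)),lo+.01,hi-.01)
        f=lambda q:(lambda P,Q:np.r_[(P-p)*1000/3,(Q.inv()*R).as_rotvec()*60,.15*(q-q0)])(*fk(q,V,S))
        s=least_squares(f,x0,bounds=(lo,hi),max_nfev=80); e=np.abs(s.fun[:6]).max()
        if best is None or s.cost<best[0]: best=(s.cost,e,s.x)
    return best
if __name__=="__main__":
    q0=bot.observe()["qpos"]
    F=np.diag([-1,-1,1.])
    for L in(50,):
     for phi in(30,45,55,65):
      for fl in(0,1):
        o=[]
        for P in ([.448,-.2395,.075],[.555,-.049,.13]):
            R=Rt(phi,L)@(F if fl else np.eye(3)); b=ik(np.array(P),R,q0); o.append((round(b[0],1),round(b[1],2),np.round(b[2],2).tolist()))
        print(L,phi,fl,o)
E
python3 ik.py
```

```text
50 30 0 [(np.float64(0.1), np.float64(0.0), [1.65, 1.27, -1.25, 2.25, 1.31, 0.27, 1.74]), (np.float64(0.0), np.float64(0.0), [1.16, 1.12, -1.31, 2.35, 2.37, 0.44, 0.26])]
50 30 1 [(np.float64(0.1), np.float64(0.0), [1.63, 1.23, -1.2, 2.25, 1.22, 0.21, -1.32]), (np.float64(0.1), np.float64(0.0), [0.95, 0.8, -0.85, 2.35, 3.62, 0.35, 2.04])]
50 45 0 [(np.float64(0.1), np.float64(0.0), [1.66, 1.48, -1.45, 2.1, 1.0, 0.68, 2.23]), (np.float64(0.0), np.float64(0.0), [1.19, 1.13, -1.27, 2.22, 1.46, 0.21, 1.38])]
50 45 1 [(np.float64(0.0), np.float64(0.0), [1.57, 1.18, -1.13, 2.1, 0.32, 0.41, -0.27]), (np.float64(0.1), np.float64(0.01), [1.19, 1.13, -1.27, 2.22, 1.45, 0.21, -1.76])]
50 55 0 [(np.float64(0.1), np.float64(0.0), [1.13, 0.86, -0.41, 2.0, -0.78, 0.78, -2.24]), (np.float64(0.1), np.float64(0.0), [1.22, 1.32, -1.45, 2.12, 1.1, 0.5, 1.89])]
50 55 1 [(np.float64(0.0), np.float64(0.0), [1.52, 1.19, -1.11, 2.0, 0.25, 0.6, -0.1]), (np.float64(0.0), np.float64(0.0), [1.15, 1.07, -1.18, 2.12, 0.33, 0.26, -0.53])]
50 65 0 [(np.float64(0.1), np.float64(0.0), [1.05, 0.88, -0.36, 1.91, -0.65, 0.92, -2.26]), (np.float64(0.1), np.float64(0.0), [1.2, 1.34, -1.45, 2.02, 0.82, 0.63, 2.28])]
50 65 1 [(np.float64(0.0), np.float64(0.0), [1.46, 1.19, -1.08, 1.91, 0.21, 0.77, 0.05]), (np.float64(0.0), np.float64(0.0), [1.14, 1.11, -1.2, 2.02, 0.26, 0.46, -0.35])]
```

```bash
cat >> h.py <<'E'
F=np.diag([-1,-1,1.])
def RD(phi=60,L=50): return Rt(phi,L)@F
N0=np.array([.448,-.2395,.074])
E
python3 - <<'E'
from h import *
R=RD(); g=N0-.004*R[:,2]; print("tcp grasp",g, "pre",g-.08*R[:,2])
plan([([.46,-.09,.31],Rt(0,22)),([.37,-.32,.29],RD(60,25)),(g-.09*R[:,2],R)],step=36)
E
```

```text
tcp grasp [ 0.4465 -0.2422  0.0766] pre [ 0.4158 -0.2952  0.128 ]
24
[[-12.5, -6.9, -20.3, 5.1, 1.0, -0.3], [-12.1, -8.7, -19.8, 5.1, 1.0, -0.3], [-11.8, -10.5, -19.2, 5.1, 1.0, -0.3], [-14.4, -5.7, -0.9, 1.8, 0.2, 7.6], [-15.0, -3.8, -0.9, 1.8, 0.2, 7.6], [-15.4, -1.7, -0.8, 1.8, 0.2, 7.6], [-15.5, 0.3, -0.9, 1.8, 0.2, 7.6], [-15.3, 2.3, -0.9, 1.8, 0.2, 7.6]]
[[-14.8, 4.3, -1.1, 1.8, 0.2, 7.6], [-14.1, 6.2, -1.3, 1.8, 0.2, 7.6], [-13.2, 8.0, -1.6, 1.8, 0.2, 7.6], [-12.0, 9.6, -1.9, 1.8, 0.2, 7.6], [-10.6, 11.0, -2.2, 1.8, 0.2, 7.6], [-9.1, 12.3, -2.6, 1.8, 0.2, 7.6], [-7.3, 13.3, -3.1, 1.8, 0.2, 7.6], [-5.5, 14.0, -3.5, 1.8, 0.2, 7.6]]
[[-3.6, 14.5, -4.0, 1.8, 0.2, 7.6], [-1.6, 14.8, -4.4, 1.8, 0.2, 7.6], [0.4, 14.7, -4.9, 1.8, 0.2, 7.6], [5.5, 6.5, 31.3, 5.0, 0.0, 0.0], [5.5, 9.2, 30.6, 5.0, 0.0, -0.0], [5.5, 11.8, 29.7, 5.0, 0.0, 0.0], [5.5, 14.4, 28.6, 5.0, -0.0, 0.0], [5.5, 16.8, 27.2, 5.0, -0.0, 0.0]]
```

Emit:
arm_command --pt "-8 0 -25 3 0 0" --pt "-12 -6 -22 5 1 0" --pt "-12 -8 -20 5 1 0" --pt "-12 -10 -20 5 1 0" --pt "-14 -6 -1 2 0 7.6" --pt "-15 -4 -1 2 0 7.6" --pt "-15 -2 -1 2 0 7.6" --pt "-15 0 -1 2 0 7.6" --grip 85

```text
clock: 10.95
position: [0.459, -0.1488, 0.2893]
tool_rot: [2.786, -0.168, 1.013]
force: [0.1, 0.3, -0.9]
grip_width: 0.0723
```

Run:
```python
from h import *
st()
R=RD(); g=N0-.004*R[:,2]
plan([([.37,-.32,.29],RD(60,25)),(g-.09*R[:,2],R)],step=36)
```

```text
t 10.95 p [ 0.459  -0.1488  0.2893] lean 22.45662173407201 xyaw -31.935763482760315 q [ 1.0859  0.1517 -0.9471  2.1625  0.2285  0.5067  0.9732] F [ 0.1031  0.3494 -0.888 ] w 0.07231953181691453
17
[[-15.8, 2.1, -2.1, 2.4, -0.3, 7.4], [-15.4, 4.1, -2.2, 2.4, -0.3, 7.4], [-14.8, 5.9, -2.3, 2.4, -0.3, 7.4], [-13.9, 7.7, -2.5, 2.4, -0.3, 7.4], [-12.8, 9.3, -2.7, 2.4, -0.3, 7.4], [-11.5, 10.8, -3.1, 2.4, -0.3, 7.4], [-10.1, 12.0, -3.5, 2.4, -0.3, 7.4], [-8.4, 13.1, -4.0, 2.4, -0.3, 7.4]]
[[-6.7, 13.9, -4.5, 2.4, -0.3, 7.4], [-4.9, 14.5, -5.0, 2.4, -0.3, 7.4], [-3.0, 14.8, -5.6, 2.4, -0.3, 7.4], [-1.2, 14.8, -6.2, 2.4, -0.3, 7.4], [5.5, 6.5, 31.3, 5.0, 0.0, 0.0], [5.5, 9.2, 30.6, 5.0, 0.0, -0.0], [5.5, 11.8, 29.7, 5.0, 0.0, 0.0], [5.5, 14.4, 28.6, 5.0, -0.0, 0.0]]
[[5.5, 16.8, 27.2, 5.0, -0.0, 0.0]]
```

Emit:
arm_command --pt "-16 2 -2 2.4 -0.3 7.4" --pt "-15.5 4 -2 2.4 -0.3 7.4" --pt "-15 6 -2 2.4 -0.3 7.4" --pt "-14 8 -2.5 2.4 -0.3 7.4" --pt "-13 9 -3 2.4 -0.3 7.4" --pt "-11.5 11 -3 2.4 -0.3 7.4" --pt "-10 12 -3.5 2.4 -0.3 7.4" --pt "-8.5 13 -4 2.4 -0.3 7.4"

```text
clock: 11.75
position: [0.3863, -0.2782, 0.283]
tool_rot: [-2.931, -0.163, -0.093]
force: [0.7, 0.6, -0.5]
grip_width: 0.0727
```

Emit:
arm_command --pt "-6.5 14 -4.5 2.4 -0.3 7.4" --pt "-5 14.5 -5 2.4 -0.3 7.4" --pt "-3 15 -5.5 2.4 -0.3 7.4" --pt "-1 15 -6 2.4 -0.3 7.4" --pt "0 0 0 0 0 0"

```text
clock: 12.25
position: [0.3408, -0.3447, 0.2761]
tool_rot: [-2.751, 0.055, -0.622]
force: [-0.4, -0.4, 0.7]
grip_width: 0.0725
```

Run:
```python
from h import *
st()
R=RD(); g=N0-.004*R[:,2]
plan([(g-.09*R[:,2],R)],step=30)
```

```text
t 12.25 p [ 0.3408 -0.3447  0.2761] lean 22.5709802524605 xyaw -125.61092728559457 q [ 1.3122  0.414  -0.5514  1.8183 -0.1846  1.091   0.2501] F [-0.3916 -0.3631  0.7297] w 0.07251627754444288
6
[[6.8, -2.9, 26.4, 4.6, -0.1, -1.1], [6.9, -0.7, 26.5, 4.6, -0.1, -1.1], [6.9, 1.6, 26.4, 4.6, -0.1, -1.1], [6.9, 3.8, 26.2, 4.6, -0.1, -1.1], [6.9, 6.0, 25.8, 4.6, -0.1, -1.1], [6.8, 8.2, 25.2, 4.6, -0.1, -1.1]]
```

Emit:
arm_command --pt "7 -3 26 4.6 0 -1.1" --pt "7 -1 26 4.6 0 -1.1" --pt "7 1.5 26 4.6 0 -1.1" --pt "7 4 26 4.6 0 -1.1" --pt "7 6 26 4.6 0 -1.1" --pt "7 8 25 4.6 0 -1.1" --pt "0 0 0 0 0 0"

```text
clock: 12.95
position: [0.4048, -0.3031, 0.1211]
tool_rot: [-2.284, 0.009, -0.521]
force: [-0.6, -0.2, -0.1]
grip_width: 0.0726
```

Run:
```python
from h import *
st()
R=RD(); g=N0-.004*R[:,2]
plan([(g-.09*R[:,2],R),(g-.045*R[:,2],R)],step=24)
c,P,f=cloud("wrist"); save(cv2.resize(c,(704,528)),"w6.png")
m=(abs(P[...,0]-.448)<.07)&(abs(P[...,1]+.24)<.07)&(P[...,2]<.15)
n=m&(P[...,2]>.06)&(P[...,2]<.092); q=P[n]; print("neck",n.sum(),np.percentile(q,[2,50,98],axis=0))
# fit circle radius 18 to neck side points
s=least=None
from scipy.optimize import least_squares
q=q[np.hypot(q[:,0]-.448,q[:,1]+.2395)<.024]
s=least_squares(lambda x:np.hypot(q[:,0]-x[0],q[:,1]-x[1])-.018,[.448,-.2395],loss='soft_l1',f_scale=.002); print("neck c",s.x,len(q))
l=m&(P[...,2]>.108); q=P[l]; v=np.linalg.svd(q[:,:2]-q[:,:2].mean(0))[2][0]; print("loop",len(q),q.mean(0),q.max(0),"dir",np.degrees(np.arctan2(v[1],v[0])))
```

```text
t 12.95 p [ 0.4048 -0.3031  0.1211] lean 49.112659662327644 xyaw -119.87146920108054 q [ 1.4119  0.8888 -0.6781  1.816  -0.3604  0.9265  0.5988] F [-0.6058 -0.1991 -0.1067] w 0.07263530706625826
3
[[5.5, -13.2, -5.2, 0.9, 0.4, -0.3], [-0.0, 0.0, 22.5, 0.0, 0.0, 0.0], [-0.0, -0.0, 22.5, 0.0, 0.0, 0.0]]
neck 1075 [[ 0.4344 -0.2574  0.0608]
 [ 0.4424 -0.2541  0.0775]
 [ 0.462  -0.2365  0.0916]]
neck c [ 0.4523 -0.2392] 1075
loop 779 [ 0.4453 -0.2465  0.1245] [ 0.4545 -0.2231  0.1373] dir -148.80762912781773
```

View pics/w6.png

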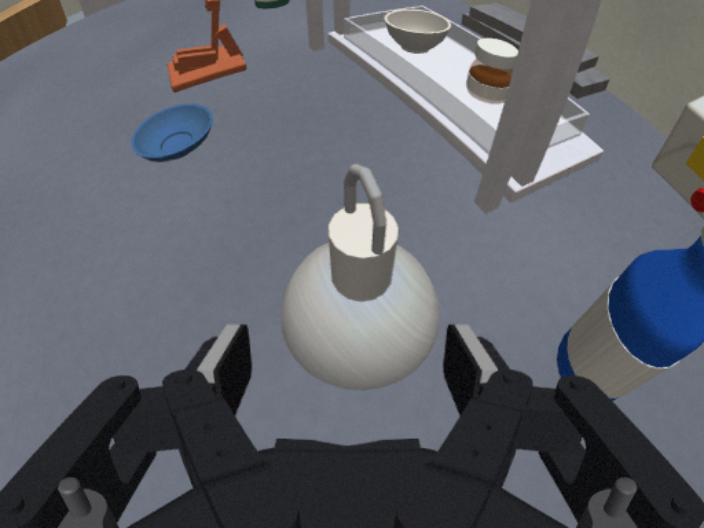

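The neck is at (363,250), the loop above it at (365,205), and the open pads at 248 and 445. The neck sits a little right of the jaws' middle, as the remaining 5 mm shift expects. The bottle at (640,320) is clear.

```bash
sed -i 's/^N0=.*/N0=np.array([.450,-.2393,.074])/' h.py
python3 - <<'E'
from h import *
R=RD(); g=N0-.004*R[:,2]
plan([(g-.08*R[:,2],R),(g-.04*R[:,2],R)],step=24)
f=bot.grab_frame("wrist"); print(np.array(f["hand_eye"]))
E
```

```text
3
[[6.6, -12.6, 7.4, 1.1, 0.3, -0.2], [0.0, -0.0, 20.0, 0.0, 0.0, 0.0], [-0.0, 0.0, 20.0, 0.0, 0.0, 0.0]]
[[ 1.     -0.0011  0.0003  0.0013]
 [ 0.001   0.9629  0.2698 -0.0691]
 [-0.0006 -0.2698  0.9629 -0.1256]
 [ 0.      0.      0.      1.    ]]
```

```bash
cat > t.py <<'E'
from ik import *
q0=bot.observe()["qpos"]
for L in(55,60):
  for phi in(45,52,60):
    q=q0; print(L,phi)
    for P in ([.448,-.2395,.075],[.45,-.22,.2],[.515,-.05,.165],[.555,-.049,.132]):
        b=ik(np.array(P),RD(phi,L),q); q=b[2]; print("   ",round(b[1],2),np.round(q,2))
E
python3 t.py
```

```text
55 45
    0.0 [ 1.45  1.04 -0.82  2.09 -0.58  0.48  0.65]
    0.0 [ 1.49  0.78 -0.92  2.11 -0.64  0.64  0.51]
    0.01 [ 1.33  1.16 -1.39  2.31  1.43  0.21 -1.72]
    0.0 [ 1.24  1.24 -1.33  2.23  1.6   0.22 -1.83]
55 52
    0.0 [ 1.39  1.02 -0.76  2.02 -0.51  0.62  0.64]
    0.0 [ 1.43  0.78 -0.85  2.04 -0.58  0.77  0.51]
    0.0 [ 1.21  0.92 -1.07  2.23 -0.76  0.26  0.52]
    0.0 [ 1.12  1.   -1.02  2.16 -0.75  0.22  0.54]
55 60
    0.0 [ 1.32  1.02 -0.72  1.93 -0.42  0.76  0.63]
    0.0 [ 1.36  0.8  -0.81  1.95 -0.49  0.9   0.52]
    0.0 [ 1.14  0.87 -0.95  2.15 -0.68  0.47  0.53]
    0.0 [ 1.05  0.96 -0.91  2.07 -0.67  0.43  0.53]
60 45
    0.0 [ 1.49  1.11 -0.85  2.08 -0.59  0.51  0.7 ]
    0.0 [ 1.54  0.86 -0.96  2.11 -0.66  0.65  0.56]
    0.01 [ 1.36  1.27 -1.41  2.32  1.57  0.21 -1.78]
    0.0 [ 1.28  1.36 -1.38  2.24  1.69  0.25 -1.84]
60 52
    0.0 [ 1.42  1.09 -0.78  2.   -0.52  0.66  0.69]
    0.0 [ 1.47  0.85 -0.88  2.04 -0.6   0.79  0.56]
    0.0 [ 1.27  1.02 -1.12  2.24 -0.77  0.24  0.59]
    0.0 [ 1.18  1.1  -1.07  2.17 -0.77  0.21  0.62]
60 60
    0.0 [ 1.36  1.08 -0.74  1.91 -0.44  0.81  0.67]
    0.0 [ 1.4   0.86 -0.83  1.95 -0.52  0.93  0.56]
    0.0 [ 1.19  0.95 -0.99  2.15 -0.71  0.47  0.6 ]
    0.0 [ 1.1   1.03 -0.95  2.07 -0.69  0.44  0.6 ]
```

```bash
sed -i 's/def RD(phi=60,L=50)/def RD(phi=60,L=58)/; s/^N0=.*/N0=np.array([.450,-.2393,.073])/' h.py
python3 - <<'E'
from h import *
R=RD(); g=N0-.004*R[:,2]
plan([(g-.075*R[:,2],R),(g-.035*R[:,2],R),(g,R)],step=20,ang=4)
E
```

```text
7
[[1.9, 0.1, 5.2, 3.1, 0.1, -0.0], [1.9, 0.4, 5.2, 3.1, 0.1, -0.0], [1.9, 0.7, 5.2, 3.1, 0.1, -0.0], [-0.0, -0.0, 20.0, 0.0, 0.0, 0.0], [0.0, -0.0, 20.0, 0.0, 0.0, 0.0], [-0.0, -0.0, 17.5, 0.0, 0.0, 0.0], [0.0, 0.0, 17.5, 0.0, 0.0, 0.0]]
```

Emit:
arm_command --pt "2 0 5 3 0 0" --pt "2 0 5 3 0 0" --pt "2 1 5 3 0 0" --pt "0 0 18 0 0 0" --pt "0 0 18 0 0 0" --pt "0 0 0 0 0 0"

```text
clock: 13.65
position: [0.4309, -0.2752, 0.1046]
tool_rot: [-2.164, -0.003, -0.514]
force: [0.3, -0.2, 1.3]
grip_width: 0.0724
```

Run:
```python
from h import *
st()
R=RD(); g=N0-.004*R[:,2]
plan([(g-.015*R[:,2],R),(g,R)],step=16,ang=4)
```

```text
t 13.65 p [ 0.4309 -0.2752  0.1046] lean 56.00155370947859 xyaw -119.47011824079183 q [ 1.4113  0.9908 -0.7222  1.8104 -0.4107  0.9063  0.6535] F [ 0.299  -0.2324  1.2929] w 0.07237549477806245
4
[[-0.4, 1.4, 10.8, 0.7, 0.1, 0.1], [-0.4, 1.5, 10.8, 0.7, 0.1, 0.1], [-0.4, 1.6, 10.8, 0.7, 0.1, 0.1], [-0.0, 0.0, 15.0, 0.0, 0.0, 0.0]]
```

Emit:
arm_command --pt "0 1.5 11 0.7 0 0" --pt "0 1.5 11 0.7 0 0" --pt "0 1.5 11 0.7 0 0" --pt "0 0 14 0 0 0" --pt "0 0 0 0 0 0"

```text
clock: 14.15
position: [0.45, -0.2437, 0.0759]
tool_rot: [-2.134, -0.006, -0.513]
force: [0.0, -0.6, -0.5]
grip_width: 0.0728
```

Run:
```python
from h import *
st()
R=RD(); g=N0-.004*R[:,2]
plan([(g,R)],step=16,ang=4)
c,P,f=cloud("wrist"); save(c[100:384,60:460].repeat(2,0).repeat(2,1),"w7.png")
```

```text
t 14.15 p [ 0.45   -0.2437  0.0759] lean 57.71898174999926 xyaw -119.41222663581502 q [ 1.3795  1.0588 -0.7399  1.8375 -0.4293  0.8203  0.6816] F [ 0.0285 -0.5807 -0.4957] w 0.07284566121924164
1
[[-2.2, 0.4, 0.8, 0.3, 0.3, 0.6]]
```

View pics/w7.png

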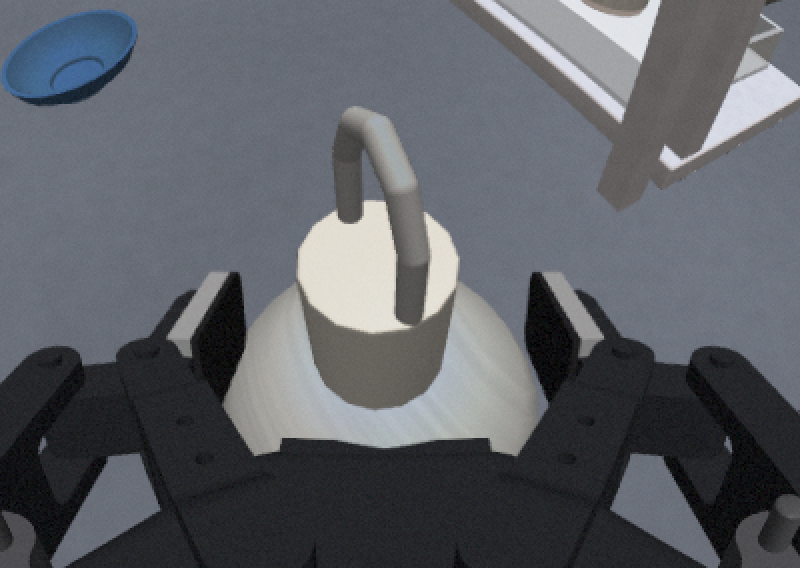

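The neck at (378,300) is between the pads at 245 and 527 and only slightly off centre. Close.

Emit:
arm_command --pt "-1.5 0 1 0 0 0" --pt "0 0 0 0 0 0"

```text
clock: 14.4
position: [0.4485, -0.2439, 0.0755]
tool_rot: [-2.135, -0.006, -0.515]
force: [0.4, 0.0, 0.4]
grip_width: 0.0728
```

Emit:
arm_command --pt "0 0 0 0 0 0" --pt "0 0 0 0 0 0" --pt "0 0 0 0 0 0" --pt "0 0 0 0 0 0" --pt "0 0 0 0 0 0" --pt "0 0 0 0 0 0" --grip 0 --grip_force 80

```text
clock: 15.0
position: [0.4483, -0.2453, 0.0761]
tool_rot: [-2.136, -0.007, -0.517]
force: [0.5, 0.7, 0.5]
grip_width: 0.0333
```

Run:
```python
from h import *
st()
s=bot.observe(); print(s["tool_rot"])
c,P,f=cloud("top")
m=(P[...,0]>.38)&(P[...,0]<.52)&(abs(P[...,1]+.24)<.06)&(c.min(2)>95)
l=m&(P[...,2]>.122)&(P[...,2]<.142); q=P[l]; v=np.linalg.svd(q[:,:2]-q[:,:2].mean(0))[2][0]; print("loop",len(q),q.mean(0),q.min(0),q.max(0),np.degrees(np.arctan2(v[1],v[0])))
m=(P[...,0]>.52)&(P[...,0]<.573)&(abs(P[...,1]+.048)<.012)&(P[...,2]>.2785)&(P[...,2]<.30); q=P[m]; v=np.linalg.svd(q[:,:2]-q[:,:2].mean(0))[2][0]; print("curl",len(q),q.min(0),q.max(0),q.mean(0),np.degrees(np.arctan2(v[1],v[0])))
```

```text
t 15.0 p [ 0.4483 -0.2453  0.0761] lean 57.62598346405504 xyaw -119.59330382910292 q [ 1.3836  1.0568 -0.7391  1.8395 -0.4296  0.8196  0.6832] F [0.5011 0.6715 0.4984] w 0.033269342911173796
[-2.1358 -0.0073 -0.5165]
loop 18 [ 0.4488 -0.2387  0.1326] [ 0.4467 -0.2523  0.1249] [ 0.4506 -0.2266  0.14  ] -91.59629257900777
curl 20 [ 0.5396 -0.0505  0.2786] [ 0.5683 -0.0387  0.2847] [ 0.5543 -0.0477  0.2813] 176.85269633093486
```

```bash
cat >> h.py <<'E'
RDm=Ro.from_euler('xyz',[-2.1358,-.0073,-.5165])
LO=RDm.inv().apply(np.array([.4488,-.2387,.133])-np.array([.4483,-.2453,.0761]))
HH=np.array([.5557,-.0485,.230])
def loopat(x,z,y=0.): return (HH+np.array([x,y-x*.02,z])/1000-RDm.apply(LO),RDm)   # loop point in hook frame, mm
def rel():
    p,r=cur(); d=p+r.apply(LO)-HH; print("loop rel hook mm",d*1000,"tilt deg",np.degrees((RDm.inv()*r).as_rotvec()))
E
python3 - <<'E'
from h import *
p,r=cur(); plan([(p+[0,0,.085],RDm)],step=20); rel()
plan([loopat(-60,-13)],start=(p+[0,0,.085],RDm),step=30)
E
```

```text
5
[[0.1, -14.4, -9.1, -0.0, 0.0, -0.0], [0.1, -14.4, -9.1, -0.0, 0.0, -0.0], [0.1, -14.4, -9.1, -0.0, 0.0, -0.0], [0.1, -14.4, -9.1, -0.0, 0.0, -0.0], [0.1, -14.4, -9.1, -0.0, 0.0, -0.0]]
loop rel hook mm [-106.9082 -190.1368  -96.9691] tilt deg [ 0.0003 -0.0034  0.0003]
7
[[-7.7, -14.4, 22.9, 0.0, 0.0, 0.0], [-7.7, -14.4, 22.9, 0.0, 0.0, 0.0], [-7.7, -14.4, 22.9, 0.0, 0.0, 0.0], [-7.7, -14.4, 22.9, 0.0, 0.0, 0.0], [-7.7, -14.4, 22.9, 0.0, 0.0, 0.0], [-7.7, -14.4, 22.9, 0.0, 0.0, 0.0], [-7.7, -14.4, 22.9, 0.0, 0.0, 0.0]]
```

Emit:
arm_command --pt "0 -7 -4.5 0 0 0" --pt "0 -14 -9 0 0 0" --pt "0 -14 -9 0 0 0" --pt "0 -14 -9 0 0 0" --pt "0 -14 -9 0 0 0" --pt "0 -7 -4.5 0 0 0" --pt "0 0 0 0 0 0"

```text
clock: 15.75
position: [0.4475, -0.2454, 0.1685]
tool_rot: [-2.138, -0.01, -0.516]
force: [-0.3, -0.1, -2.6]
grip_width: 0.0334
```

Run:
```python
from h import *
st(); rel()
c,P,f=cloud("top")
m=(P[...,0]>.38)&(P[...,0]<.52)&(abs(P[...,1]+.24)<.06)&(c.min(2)>95)
q=P[m&(P[...,2]>.21)&(P[...,2]<.23)]; print("loop",len(q),q.mean(0),q.min(0),q.max(0))
plan([loopat(-60,-15)],step=28)
```

```text
t 15.75 p [ 0.4475 -0.2454  0.1685] lean 57.47821662629922 xyaw -119.54294861343 q [ 1.4141  0.8948 -0.7906  1.8533 -0.4771  0.9227  0.6068] F [-0.2757 -0.0765 -2.6313] w 0.03339278482914476
loop rel hook mm [-107.7094 -190.0482   -4.6267] tilt deg [-0.1508  0.0354 -0.1494]
loop 20 [ 0.4476 -0.2386  0.2219] [ 0.4457 -0.2538  0.2119] [ 0.4496 -0.2247  0.2277]
8
[[-6.6, -11.8, 20.7, 0.0, -0.0, 0.0], [-6.6, -11.8, 20.7, 0.0, -0.0, 0.0], [-6.6, -11.8, 20.7, 0.0, -0.0, 0.0], [-6.6, -11.8, 20.7, 0.0, -0.0, 0.0], [-6.6, -11.7, 20.7, 0.0, -0.0, 0.0], [-6.6, -11.7, 20.7, 0.0, -0.0, 0.0], [-6.6, -11.7, 20.7, 0.0, -0.0, 0.0], [-6.6, -11.7, 20.7, 0.0, -0.0, 0.0]]
```

Emit:
arm_command --pt "-4 -6 11 0 0 0" --pt "-7 -12 21 0 0 0" --pt "-7 -12 21 0 0 0" --pt "-7 -12 21 0 0 0" --pt "-7 -12 21 0 0 0" --pt "-7 -12 21 0 0 0" --pt "-7 -12 21 0 0 0" --pt "-4 -6 11 0 0 0"

```text
clock: 16.6
position: [0.4867, -0.0624, 0.1545]
tool_rot: [-2.139, -0.003, -0.516]
force: [0.1, -1.0, -1.8]
grip_width: 0.0335
```

Run:
```python
from h import *
st(); rel(); plan([loopat(-50,-18.5)],step=12,ang=3)
```

```text
t 16.6 p [ 0.4867 -0.0624  0.1545] lean 57.45657007061466 xyaw -119.580709066795 q [ 1.2608  0.9174 -0.9694  2.1291 -0.6614  0.4823  0.6209] F [ 0.1313 -0.9956 -1.7597] w 0.03351130430470265
loop rel hook mm [-68.211   -7.2697 -18.6106] tilt deg [-0.1712 -0.1568  0.2231]
2
[[6.0, -4.4, 6.9, 0.1, 0.1, -0.1], [6.0, -4.4, 6.9, 0.1, 0.1, -0.1]]
```

Emit:
arm_command --pt "6 -4.5 7 0 0 0" --pt "6 -4.5 7 0 0 0" --pt "5 -1.5 2.5 0 0 0" --pt "5 -1.5 2.5 0 0 0" --pt "0 0 0 0 0 0" --pt "0 0 0 0 0 0"

```text
clock: 17.2
position: [0.5192, -0.0518, 0.1533]
tool_rot: [-2.138, -0.0, -0.515]
force: [1.1, 0.6, -1.7]
grip_width: 0.0336
```

Run:
```python
from h import *
st(); rel(); plan([loopat(-34,-18.5)],step=6,ang=3); plan([loopat(-34,-18.5),loopat(-9,-18.5)],step=5,ang=3)
c,P,f=cloud("top"); c2,P2,f2=cloud("scene"); np.savez("d.npz",c=c,P=P,c2=c2,P2=P2)
m=(P[...,0]>.46)&(P[...,0]<.56)&(abs(P[...,1]+.05)<.03)&(P[...,2]>.185)&(P[...,2]<.235)&(c.min(2)>70)
q=np.c_[P[m],c[m]]; q=q[np.argsort(-q[:,0])]; print(q[::2])
```

```text
t 17.2 p [ 0.5192 -0.0518  0.1533] lean 57.483465554495304 xyaw -119.5029257933181 q [ 1.1905  0.9313 -0.9609  2.079  -0.6703  0.4698  0.5909] F [ 1.0846  0.5889 -1.7179] w 0.033606807533430066
loop rel hook mm [-35.6025   3.2289 -19.7698] tilt deg [-0.1439 -0.2927  0.2921]
1
[[3.0, -0.4, -1.8, 0.1, 0.3, -0.3]]
7
[[3.0, -0.4, -1.8, 0.1, 0.3, -0.3], [3.7, -1.0, 1.7, 0.0, 0.0, 0.0], [3.7, -1.0, 1.7, 0.0, 0.0, 0.0], [3.7, -1.0, 1.7, 0.0, 0.0, 0.0], [3.7, -1.0, 1.7, 0.0, 0.0, 0.0], [3.7, -1.0, 1.7, 0.0, 0.0, 0.0], [3.7, -1.0, 1.7, 0.0, 0.0, 0.0]]
[[  0.5438  -0.0462   0.1938 104.     105.     101.    ]
 [  0.5374  -0.0459   0.1983 161.     166.     164.    ]
 [  0.5223  -0.033    0.202  104.     104.      96.    ]
 [  0.5217  -0.042    0.2108 152.     154.     149.    ]
 [  0.5216  -0.0545   0.2031 155.     157.     152.    ]
 [  0.5214  -0.0607   0.2015 110.     113.     111.    ]
 [  0.5213  -0.0574   0.2086 133.     136.     129.    ]
 [  0.519   -0.0359   0.2057 166.     171.     168.    ]
 [  0.5188  -0.042    0.2072 177.     182.     177.    ]
 [  0.5185  -0.048    0.2112 178.     182.     178.    ]
 [  0.5184  -0.0543   0.2069 177.     182.     177.    ]
 [  0.5183  -0.0573   0.208  156.     160.     156.    ]]
```

Emit:
arm_command --pt "0.5 -1 -0.5 0 0 0" --pt "3.7 -1 1.7 0 0 0" --pt "3.7 -1 1.7 0 0 0" --pt "3.7 -1 1.7 0 0 0" --pt "0 0 0 0 0 0"

```text
clock: 17.8
position: [0.5331, -0.0531, 0.1544]
tool_rot: [-2.139, -0.0, -0.516]
force: [-0.1, -0.7, -1.2]
grip_width: 0.0338
```

Run:
```python
from h import *
st(); rel(); plan([loopat(-10,-19,1)],step=5,ang=3)
c,P,f=cloud("wrist"); save(c[60:340,60:460].repeat(2,0).repeat(2,1),"w8.png")
```

```text
t 17.8 p [ 0.5331 -0.0531  0.1544] lean 57.4726782720365 xyaw -119.58341634373426 q [ 1.1665  0.9321 -0.9508  2.0498 -0.6688  0.4798  0.5757] F [-0.1087 -0.6611 -1.2298] w 0.03379382757939929
loop rel hook mm [-21.7111   1.9413 -18.6603] tilt deg [-0.155  -0.2217  0.3302]
3
[[3.6, -0.9, 1.5, 0.1, 0.1, -0.1], [3.6, -0.8, 1.6, 0.1, 0.1, -0.1], [3.6, -0.8, 1.6, 0.1, 0.1, -0.1]]
```

View pics/w8.png

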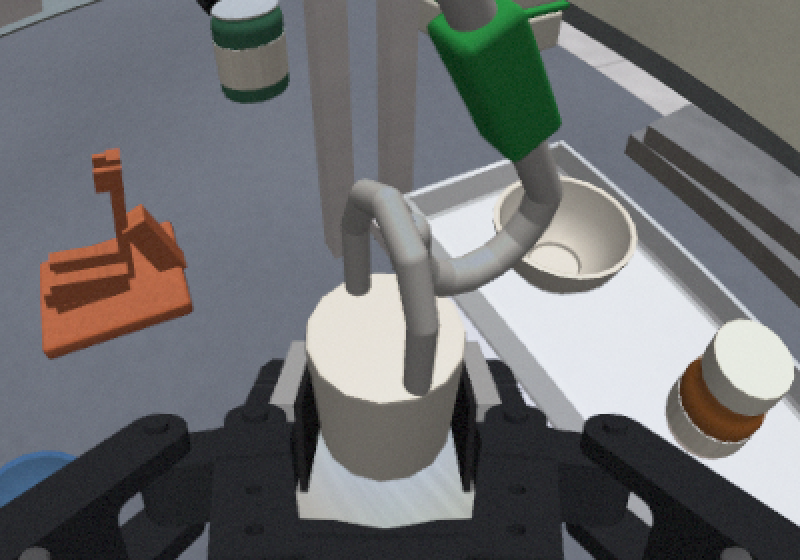

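The loop, top bar at (390,215), stands right in front of the hook's tip at (428,240), and the curl runs behind it at (480,265). Nothing touches; advance over the tip.

Emit:
arm_command --pt "3.6 -0.9 1.6 0 0 0" --pt "3.6 -0.9 1.6 0 0 0" --pt "3.6 -0.9 1.6 0 0 0" --pt "0 0 0 0 0 0"

```text
clock: 18.25
position: [0.5459, -0.0535, 0.154]
tool_rot: [-2.139, 0.0, -0.516]
force: [0.1, 0.2, -1.5]
grip_width: 0.0335
```

```bash
cat > chk.py <<'E'
from h import *
st(); rel()
c,P,f=cloud("top")
m=(P[...,0]>.50)&(P[...,0]<.573)&(abs(P[...,1]+.048)<.016)&(P[...,2]>.15)&(P[...,2]<.235)&(c.min(2)>70)
q=np.c_[P[m],c[m]]; q=q[np.argsort(-q[:,0])]; print(q[::2])
m=(P[...,0]>.52)&(P[...,0]<.573)&(abs(P[...,1]+.048)<.006)&(P[...,2]>.2785)&(P[...,2]<.30); q=P[m]; print("curl",len(q),q.min(0),q.max(0),q.mean(0))
c,P,f=cloud("wrist"); C=c.astype(int)
g=(C[...,1]>C[...,0]+30)&(C[...,1]>C[...,2]+20)&(abs(P[...,0]-.556)<.03)&(abs(P[...,1]+.048)<.03)&(P[...,2]>.19)&(P[...,2]<.27)
q=P[g]; print("sleeve wrist",len(q),q.mean(0))
cv2.imwrite("last.png",c[...,::-1])
E
python3 chk.py
python3 - <<'E'
from h import *
plan([loopat(-7,-28,1.5),loopat(-1,-36,1.5)],step=4,ang=3)
E
```

```text
t 18.25 p [ 0.5459 -0.0535  0.154 ] lean 57.47270881367868 xyaw -119.56786505063167 q [ 1.1428  0.9362 -0.9403  2.0223 -0.6662  0.4878  0.563 ] F [ 0.1377  0.226  -1.4708] w 0.033502459425542135
loop rel hook mm [ -8.9026   1.5096 -19.099 ] tilt deg [-0.1549 -0.2461  0.3397]
[[  0.5704  -0.0466   0.2125 115.     124.     120.    ]
 [  0.5548  -0.0346   0.1693 176.     181.     180.    ]
 [  0.5544  -0.0408   0.1732 148.     163.     153.    ]
 [  0.554   -0.0598   0.1708 181.     188.     182.    ]
 [  0.5514  -0.0344   0.1738 133.     136.     134.    ]
 [  0.5497  -0.0369   0.2044 143.     148.     143.    ]
 [  0.5493  -0.043    0.2083  97.     119.      99.    ]
 [  0.547   -0.0339   0.1985 109.     111.     108.    ]
 [  0.5464  -0.0398   0.2081 144.     150.     147.    ]
 [  0.5457  -0.0612   0.2081 102.     103.      97.    ]
 [  0.5457  -0.0581   0.2107 132.     137.     131.    ]
 [  0.545   -0.0437   0.1704 136.     140.     139.    ]
 [  0.5447  -0.0341   0.1825 163.     170.     169.    ]
 [  0.5443  -0.0593   0.1745 173.     180.     175.    ]
 [  0.543   -0.0614   0.20
[... 1369 characters left out ...]
2 130.     131.     129.    ]
 [  0.523   -0.0463   0.1668 121.     123.     120.    ]
 [  0.5228  -0.0526   0.1675 126.     126.     125.    ]
 [  0.5197  -0.0493   0.1671  96.      99.      97.    ]
 [  0.5193  -0.0619   0.1676  74.      76.      73.    ]
 [  0.517   -0.0399   0.1605  98.     101.      95.    ]
 [  0.5101  -0.0521   0.1702  79.      81.      78.    ]]
curl 19 [ 0.5396 -0.0506  0.2786] [ 0.5684 -0.0468  0.285 ] [ 0.5545 -0.0485  0.2817]
sleeve wrist 3385 [ 0.5572 -0.0521  0.2341]
6
[[0.8, 2.2, 2.0, 0.1, 0.1, -0.1], [0.8, 2.2, 2.0, 0.1, 0.1, -0.1], [0.8, 2.2, 2.0, 0.1, 0.1, -0.1], [1.7, 1.8, 2.2, 0.0, 0.0, 0.0], [1.7, 1.8, 2.2, 0.0, 0.0, 0.0], [1.7, 1.8, 2.2, 0.0, 0.0, 0.0]]
```

The tip (0.538, −0.047, 0.206) is now on the robot's side of the bar (x about 0.547), so the bar is inside the mouth. Lower.

Emit:
arm_command --pt "1.2 2 2.3 0 0 0" --pt "0.8 2.2 2 0 0 0" --pt "0.8 2.2 2 0 0 0" --pt "1.7 1.8 2.2 0 0 0" --pt "1.7 1.8 2.2 0 0 0" --pt "0 0 0 0 0 0"

```text
clock: 18.95
position: [0.5527, -0.0535, 0.138]
tool_rot: [-2.139, 0.001, -0.516]
force: [0.5, 0.6, -2.0]
grip_width: 0.0336
```

```bash
sed -i 's/^q=np.c_\[P\[m\],c\[m\]\].*$//' chk.py; python3 chk.py
python3 - <<'E'
from h import *
plan([loopat(0,-42,1.5)],step=3,ang=3)
E
```

```text
t 18.95 p [ 0.5527 -0.0535  0.138 ] lean 57.461249659803606 xyaw -119.58118076527394 q [ 1.1255  0.9707 -0.9272  2.0073 -0.658   0.4714  0.574 ] F [ 0.5044  0.6295 -1.9983] w 0.033614066869585804
loop rel hook mm [ -1.9825   1.5163 -35.1005] tilt deg [-0.1664 -0.27    0.402 ]
curl 14 [ 0.5425 -0.0506  0.2794] [ 0.5684 -0.0468  0.2834] [ 0.5541 -0.0488  0.2813]
sleeve wrist 4847 [ 0.5574 -0.0521  0.2332]
3
[[0.8, 1.8, 1.6, 0.1, 0.1, -0.1], [0.8, 1.8, 1.6, 0.1, 0.1, -0.1], [0.8, 1.8, 1.6, 0.1, 0.1, -0.1]]
```

Emit:
arm_command --pt "0.7 1.8 1.6 0 0 0" --pt "0.7 1.8 1.6 0 0 0" --pt "0.3 1 0.8 0 0 0" --pt "0 0 0 0 0 0" --pt "0 0 0 0 0 0"

```text
clock: 19.55
position: [0.5547, -0.0535, 0.1321]
tool_rot: [-2.138, 0.001, -0.516]
force: [-0.3, -1.2, -1.2]
grip_width: 0.0338
```

```bash
python3 chk.py
python3 - <<'E'
from h import *
for i in range(3): print(bot.observe()["force"])
E
```

```text
t 19.55 p [ 0.5547 -0.0535  0.1321] lean 57.474555084445925 xyaw -119.56523100856377 q [ 1.1207  0.9835 -0.9234  2.0027 -0.6549  0.4651  0.5795] F [-0.2624 -1.2197 -1.187 ] w 0.03376626491468308
loop rel hook mm [ -0.0339   1.5385 -40.9474] tilt deg [-0.153  -0.2664  0.3667]
curl 18 [ 0.5395 -0.0504  0.2787] [ 0.5685 -0.0468  0.2851] [ 0.5539 -0.0484  0.281 ]
sleeve wrist 5319 [ 0.5577 -0.0526  0.2324]
[-0.1994 -0.8763 -0.9918]
[-0.1994 -0.8763 -0.9918]
[-0.1994 -0.8763 -0.9918]
```

Emit:
arm_command --pt "0 0.9 0.5 0 0 0" --pt "0 0 0 0 0 0" --pt "0 0 0 0 0 0" --pt "0 0 0 0 0 0"

```text
clock: 20.05
position: [0.555, -0.0532, 0.132]
tool_rot: [-2.137, -0.0, -0.515]
force: [-0.3, -0.2, -0.2]
grip_width: 0.0337
```

```bash
python3 chk.py
```

```text
t 20.05 p [ 0.555  -0.0532  0.132 ] lean 57.533180118850126 xyaw -119.53354583766765 q [ 1.1208  0.985  -0.9242  2.0023 -0.6547  0.4646  0.5807] F [-0.3295 -0.1622 -0.2377] w 0.033675756910905734
loop rel hook mm [  0.1843   1.7623 -41.1175] tilt deg [-0.0943 -0.2693  0.3126]
curl 15 [ 0.5424 -0.0504  0.2792] [ 0.5655 -0.0469  0.2865] [ 0.5555 -0.0485  0.2825]
sleeve wrist 5329 [ 0.5578 -0.0525  0.2323]
```

The weight has passed to the hook: Fz went from −2.6 N to −0.2 N. Release gently.

Emit:
arm_command --pt "0 0 0 0 0 0" --pt "0 0 0 0 0 0" --pt "0 0 0 0 0 0" --pt "0 0 0 0 0 0" --grip 55

```text
clock: 20.55
position: [0.5549, -0.0534, 0.1317]
tool_rot: [-2.138, 0.0, -0.516]
force: [-0.2, -0.5, 1.1]
grip_width: 0.0469
```

Emit:
arm_command --pt "0 0 0 0 0 0" --pt "0 0 0 0 0 0" --pt "0 0 0 0 0 0" --pt "0 0 0 0 0 0" --grip 85

```text
clock: 20.95
position: [0.5548, -0.0534, 0.1316]
tool_rot: [-2.138, 0.0, -0.516]
force: [-0.3, 0.0, -0.3]
grip_width: 0.0728
```

```bash
python3 chk.py
python3 - <<'E'
from h import *
for i in range(3):
    c,P,f=cloud("wrist")
    m=(abs(P[...,0]-.556)<.024)&(abs(P[...,1]+.048)<.024)&(P[...,2]>.115)&(P[...,2]<.148)&(c.min(2)>60); q=P[m]
    print("neck",m.sum(),np.percentile(q,[5,50,95],axis=0).ravel())
E
```

```text
t 20.95 p [ 0.5548 -0.0534  0.1316] lean 57.508831614920126 xyaw -119.54820655382707 q [ 1.1208  0.9852 -0.9237  2.0024 -0.6546  0.4643  0.5808] F [-0.2662  0.013  -0.3404] w 0.07281816602136952
loop rel hook mm [  0.0681   1.618  -41.4449] tilt deg [-0.1187 -0.2655  0.3338]
curl 15 [ 0.5454 -0.0504  0.2787] [ 0.5715 -0.0469  0.2849] [ 0.5579 -0.0486  0.2823]
sleeve wrist 5268 [ 0.5579 -0.0525  0.2323]
neck 1942 [ 0.5425 -0.0652  0.1173  0.5512 -0.0626  0.1344  0.5678 -0.049   0.1467]
neck 1958 [ 0.5425 -0.0653  0.117   0.5511 -0.0626  0.1341  0.5677 -0.0488  0.1466]
neck 1949 [ 0.5425 -0.0653  0.1172  0.5511 -0.0626  0.1344  0.5678 -0.0492  0.1468]
```

Hanging still. Back off along the tool axis.

Emit:
arm_command --pt "0 0 -10 0 0 0" --pt "0 0 -15 0 0 0" --pt "0 0 -20 0 0 0" --pt "0 0 -20 0 0 0" --pt "0 0 -20 0 0 0" --pt "0 0 0 0 0 0"

```text
clock: 21.8
position: [0.5167, -0.1199, 0.1803]
tool_rot: [-2.138, 0.001, -0.515]
force: [0.9, -0.6, 0.8]
grip_width: 0.0728
```

```bash
cat chk.py > c2.py
cat >> c2.py <<'E'
for i in range(3):
    c,P,f=cloud("wrist")
    m=(abs(P[...,0]-.556)<.024)&(abs(P[...,1]+.048)<.024)&(P[...,2]>.115)&(P[...,2]<.148)&(c.min(2)>60); q=P[m]
    print("neck",m.sum(),np.percentile(q,[5,50,95],axis=0).ravel())
save(c[30:384,60:460].repeat(2,0).repeat(2,1)[:600],"w9.png")
E
python3 c2.py
```

```text
t 21.8 p [ 0.5167 -0.1199  0.1803] lean 57.480450204167525 xyaw -119.53427865412856 q [ 1.2442  0.8682 -0.89    1.9753 -0.6138  0.6731  0.5506] F [ 0.8764 -0.6381  0.7646] w 0.0728264432047089
loop rel hook mm [-38.0753 -64.9274   7.1646] tilt deg [-0.1471 -0.3034  0.3672]
curl 15 [ 0.548  -0.0505  0.2797] [ 0.5683 -0.047   0.2873] [ 0.5575 -0.0488  0.2824]
sleeve wrist 1121 [ 0.5582 -0.0525  0.2329]
neck 1185 [ 0.5426 -0.0656  0.1172  0.5514 -0.0627  0.133   0.5689 -0.0479  0.1465]
neck 1196 [ 0.5426 -0.0656  0.117   0.5512 -0.0627  0.1332  0.5685 -0.0478  0.1465]
neck 1209 [ 0.5427 -0.0657  0.1168  0.5511 -0.0626  0.133   0.5687 -0.0474  0.1467]
```

Emit:
arm_command --pt "-3 0 -25 0 0 0" --pt "-3 0 -25 0 0 0" --pt "-3 0 -25 0 0 0" --pt "0 0 -20 0 0 0" --pt "0 0 0 0 0 0" --pt "0 0 0 0 0 0" --pt "0 0 0 0 0 0"

```text
clock: 22.75
position: [0.4694, -0.1781, 0.2298]
tool_rot: [-2.131, 0.008, -0.502]
force: [0.8, -0.3, 0.3]
grip_width: 0.0726
```

```bash
python3 c2.py
python3 - <<'E'
from h import *
c,P,f=cloud("scene"); w=cv2.imread("pics/w9.png")[...,::-1]
a=cv2.resize(c[60:380,100:400],(375,400)); save(np.hstack([a,cv2.resize(w,(425,400))]),"fin.png")
for n in ("top","scene"):
    a=np.load(n+"0.npz"); b,Pb,_=cloud(n); d=(np.abs(a["P"][...,2]-Pb[...,2])>.012)
    k,l,s,cc=cv2.connectedComponentsWithStats(d.astype(np.uint8)); print(n,[(s[i].tolist(),np.round(np.nanmedian(Pb[l==i],0),2)) for i in range(1,k) if s[i][4]>25])
E
```

```text
t 22.75 p [ 0.4694 -0.1781  0.2298] lean 57.89784288125989 xyaw -118.78636585868574 q [ 1.3708  0.7757 -0.8698  1.9287 -0.5703  0.8937  0.5324] F [ 0.7728 -0.2501  0.3004] w 0.07263789291412051
loop rel hook mm [ -85.3248 -123.6715   56.7425] tilt deg [ 0.269  -1.1357  0.2881]
curl 16 [ 0.5396 -0.0504  0.2786] [ 0.5654 -0.0469  0.2865] [ 0.5546 -0.049   0.2817]
sleeve wrist 450 [ 0.5581 -0.0527  0.2331]
neck 707 [ 0.5428 -0.0658  0.1169  0.5509 -0.0625  0.1326  0.5689 -0.047   0.1467]
neck 708 [ 0.5427 -0.0657  0.1168  0.5508 -0.0625  0.1325  0.5688 -0.047   0.1469]
neck 703 [ 0.5427 -0.0658  0.1168  0.5507 -0.0624  0.1324  0.5687 -0.0459  0.1464]
top [([195, 5, 10, 12, 27], array([ 1.68,  0.23, -0.75])), ([70, 76, 15, 11, 29], array([ 1.31,  0.91, -0.75])), ([244, 189, 29, 6, 154], array([ 0.58, -0.05,  0.1 ])), ([242, 197, 32, 20, 465], array([ 0.54, -0.05,  0.1 ])), ([295, 210, 217, 174, 15773], array([ 0.22, -0.4 ,  0.37])), ([191, 225, 6, 15, 61], array([0.46, 0.18, 0.03])), ([240, 352, 35, 32, 583], array([ 0.08, -0.03,  0.31])), ([213, 361, 21, 23, 245], array([0.06, 0.07, 0.29]))]
scene [([181, 0, 93, 152, 6570], array([ 0.34, -0.36,  0.39])), ([311, 0, 89, 134, 4117], array([ 0.05, -0.12,  0.46])), ([394, 56, 28, 84, 700], array([-0.05,  0.06,  0.33])), ([388, 117, 10, 21, 46], array([0.06, 0.09, 0.25])), ([213, 180, 49, 64, 1448], array([ 0.56, -0.04,  0.09])), ([318, 241, 12, 24, 125], array([0.41, 0.14, 0.01]))]
```

View pics/fin.png

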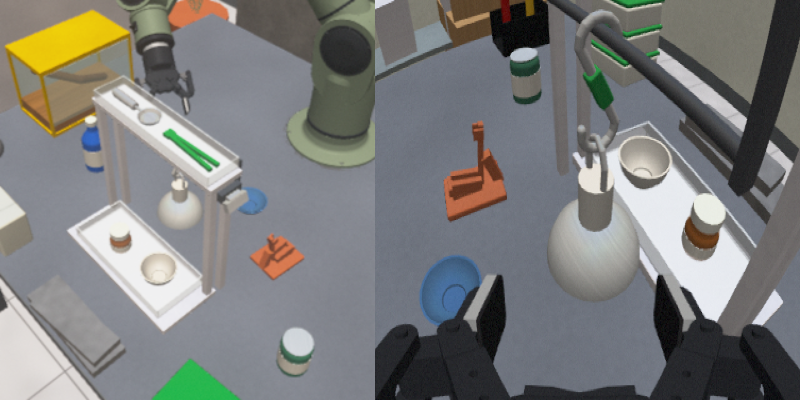

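The hook hangs on the rail with its upper curl at (600,30) and sleeve at (598,88). The dome hangs by its loop in the lower curl at (597,140), upright and clear of the table. The anchor is empty, and the depth comparison shows change only at the hook, dome and arm.

```bash
python3 -c "
from workcell import bot
print(bot.job_done())"
```

```text
the job is handed in; nothing more can be done
None
```

The S-hook now hangs by its upper curl on the rail, and the lamp dome hangs by its loop in the hook's lower curl. I handed the job in at about 23 s on the robot's clock. The judge reports no verdict, so the result rests on my own last checks.

**How it went:** I lifted the hook out of the anchor, hung it on the rail about 15 mm from its middle, and let go. I gripped the dome's neck with the tool leaning 58° back and to one side. I carried the loop over the hook's tip, lowered it until the hook took the weight, let go and backed off.

**Last checks:**
- **Hook:** the top of the upper curl is at about 283 mm, where it should be when hung.
- **Dome:** it hangs upright in the last picture. Repeated neck readings after release agreed within about 1 mm, so it is still. Its underside is calculated to be about 55 mm above the table.
- **Robot:** the gripper ended about 20 cm away, touching nothing. The force readings stayed within about 3 N.
- **Other objects:** the before-and-after depth comparison showed change only where the hook, dome and arm had moved. That comparison would miss shifts of less than about 12 mm.

**What disagreed:**
- The top and wrist cameras differed by up to 4 mm along x, on the dome's neck. The hook's position in the grip also had to be corrected by 4 mm.
- The gripper's width reading was about 1–3 mm smaller than the real size of what it held.

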